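Pry a stuck spinner mould open and seat a shim under its top half

TASK

The spinner mould is stuck shut: put the toe of the pry bar into its pry slot and lever the top half up over the steel fulcrum block until the slotted brass shim will go under (the tight guide pins keep it up), then draw the bar right out of the mould and put it down. Slide the shim gently under the top half, round the guide pin of the corner nearest the robot, until the end of its slot is home against the pin, and press the top half down gently until its weight rests on the shim. Do not lift the half by hand or shove hard anywhere, keep the fulcrum block upright, and leave the oil bottle and the blue cap alone.

Things in the scene. Friction and masses are not known exactly. Their poses are not given: they have to be found in the camera images.
- mould: fixed steel lower half of a small mould, block 90 (x) by 110 mm (y), bottom plate 142 mm in y, 14 mm high. Origin: centre of its underside, z up. Its flat top, the parting face, on which the top half sits when shut, is 44 mm up. The pry face looks to -x of this frame, the +y face to the robot's side. Four guide pins, 14 mm diameter, stand on the parting face at x = +-29, y = +-38 mm
- mould_top (a joint): height (m) of the aluminium top half (90 x 110 x 28 mm, 1.2 to 1.9 kg, a 44 mm ring stands 6 mm above the middle of its top) over shut: 0 shut, stop at 0.016. It slides straight up and down on guide pins with 21 N friction, so it stays where left: up takes 33 to 40 N on the slot's ceiling, down a push of 2 to 10 N on its top until it meets what lies under it
- pry_slot (a point): middle of the mouth of the pry slot, on the pry face at the height of the parting face (the slot's floor). The slot is cut into the underside of the top half: 40 mm wide (mould y), 9 mm high when shut, 22 mm deep
- pin_foot (a point): foot of the guide pin to be shimmed, on its axis at the height of the parting face; mould frame x = -29, y = +38 mm: 16 mm in from the pry face, 17 mm in from the +y face
- guide_pin: that guide pin, 14 mm diameter, 24 mm high, origin at its foot on the axis
- top_face (a point): point on the flat top of the top half, straight above the guide pin, 28 mm above the top half's underside; press here, it moves with the top half
- fulcrum: loose steel fulcrum block, 32 mm (x) by 56 mm (y), 0.75 kg, standing in front of the pry slot. Origin: centre of its underside. Its half-round ridge of 8 mm radius runs along its y, the crest 50 mm above the origin
- pry_bar: loose pry bar, red and black handle, 212 mm long, 0.32 kg, lying flat. Origin: on its underside, mid length; x runs to the toe, z up. Handle x = -104 to -18 mm, 24 mm wide, z = 0 to 22 mm. Steel shank 11 mm wide, 10 mm high, slopes down to the toe; from x = 55 mm on its underside is within 2 mm of z = 0. Toe: flat, 20 mm wide, 5 mm thick (z = 0 to 5), x = 69 to 106 mm
- bar_toe (a point): tip of the pry bar's toe, mid thickness, at x = 106 mm of the bar's frame
- shim: loose slotted brass shim, 8 mm thick, 0.08 kg. Origin: underside, where the pin's axis is when the pin is home in the slot; x points to the fork's open end. Fork 36 mm wide, rounded prong ends at x = 14 mm, slot 17 mm wide, its end at x = -7 mm. A tail 20 mm wide runs back from x = -30 and carries a grip block 20 mm wide, 16 mm high, x = -45 to -79 mm
- oil_bottle: oil bottle, 49 mm diameter, 150 mm high, standing left of the mould, origin at its underside
- cap0: blue round cap, 22 mm diameter, 8 mm high, lying on the bench to the right, a bystander; origin at its underside
There are look-alikes about, which are no part of the job. Several things have the shape of the shim; the one meant has the colours described above.

How it is judged:
On the way, in this order (a step that is already met when the one before it is completed fails the run):
1. the top half is raised at least 9 mm by the pry bar bearing on the fulcrum block (value of joint mould_top above 0.009 m and contact force between pry_bar and mould_top above 4 N and contact force between pry_bar and fulcrum above 8 N), for 0.1 s.
2. the shim is home round the guide pin, flat on the parting face, the top half still clear above it and the bar out of the mould (horizontal distance between shim and guide_pin below 0.004 m and z of shim in the frame of pin_foot between -0.002 and 0.004 m and value of joint mould_top above 0.0082 m and (x of bar_toe in the frame of mould below -0.046 m or x of bar_toe in the frame of mould above 0.046 m or y of bar_toe in the frame of mould below -0.056 m or y of bar_toe in the frame of mould above 0.056 m) and angle between shim's own z axis and vertical below 0.08 rad), for 0.1 s.
At the end, for the whole second after the job is handed in: Top half bears on the shim with over 5 N, 6.8 to 9 mm above shut; shim flat, its slot centre within 4 mm of the pin's axis; pry bar out of the mould, put down and still, under 60 mm up (it may lean on the block); fulcrum block and oil bottle upright (value of joint mould_top between 0.0068 and 0.009 m and contact force between shim and mould_top above 5 N and horizontal distance between shim and guide_pin below 0.004 m and angle between shim's own z axis and vertical below 0.06 rad and contact force between pry_bar and mould_top below 0.3 N and contact force between pry_bar and mould below 0.3 N and (x of bar_toe in the frame of mould below -0.046 m or x of bar_toe in the frame of mould above 0.046 m or y of bar_toe in the frame of mould below -0.056 m or y of bar_toe in the frame of mould above 0.056 m) and height (world z) of pry_bar below 0.06 m and linear speed of pry_bar below 0.02 m/s and linear speed of shim below 0.01 m/s and angle between each of fulcrum, oil_bottle's own z axis and vertical below 0.15 rad); the robot touches nothing.
It fails at once if the pry bar presses on the top half with more than 65 N (contact force between pry_bar and mould_top above 65 N).
It fails at once if the fingers or arm load the top half with more than 26 N (lifting by hand takes more) (contact force between any of the arm, the fingers and mould_top above 26 N).
It fails at once if the shim is pushed against the guide pin with more than 25 N (contact force between shim and guide_pin above 25 N).
It fails at once if the fulcrum block is knocked over (angle between fulcrum's own z axis and vertical above 0.5 rad).
It fails at once if the oil bottle or the blue cap is shifted by over 20 mm (distance of any of oil_bottle, cap0 from where it was at the start of the episode above 0.02 m).
It also fails if it takes over 72 s, if anything falls off the work surface, if the arm or the gripper's body presses on something with over 40 N, if the wrist force passes 120 N, or if a joint passes its speed limit or range.

ROBOT

A 6-joint arm with a two-finger parallel gripper is mounted at the origin on a cart in front of the work surface, level with it; the furniture and walls round the work are solid. World frame = base frame: x ahead of the robot, y to its left, z up, the work surface at z = 0. Lengths are in m, angles in rad, forces in N, time in s.
With the tool pointing down it reaches from about 0.4 to 0.825 m from the base axis. Payload 7 kg.
Tool frame: the origin (TCP) lies midway between the tips of the shut fingers; the grasp point (between the pads) lies 19 mm behind it; z points along the fingers, y is the line along which they close (so a half turn about z gives the same grasp; the last joint's range is limited). The gripper opens to 88 mm and grips with 3 to 60 N. Pads are 19 mm wide; open, the fingers measure 130 mm over their backs; the gripper's body (78 mm by 193 mm) begins 47 mm behind the grasp point.
Start: joints at [1.622, 0.359, 0.012, 0, -1.224, -0.288], TCP at [0.158, 0.656, 0.227] pointing down, gripper open.
Joint ranges: [-3.07, 3.07], [-1.43, 2.12], [-1.02, 1.25], [-3.03, 1.67], [-3.05, -0], [-3.03, 3.03]. Speed limits (rad/s): [2.39, 2.39, 3.01, 3.14, 3.14, 3.14].

INTERFACE

Orientations are given as a 3x3 rotation matrix whose columns are the frame's x, y, z axes.
In Python, from workcell import * gives the robot as it stands. The module is installed in compiled form; this text tells all that it offers.
- The arm moves only by the tool send_rows, never from a script. Its arguments are lists of equal length, an entry for each row: "delta_pos": the shift along the tool's x, y, z as a fraction of full scale, a list of three; "twist": the turn, a rotation vector about the tool's x, y, z as a fraction of full scale, a list of three. A call has 1 to 12 rows; each row shifts and turns the commanded pose from where the row before left it, along the tool's axes as they then stand; what a row does not reach is not made up. Full scale, the value 1, is 0.02 m for a shift and 0.08 rad for a turn. A row lasts 1/8 s, in which the tool goes at most 62.5 mm and 10.7 degrees, less where a joint would pass 70% of its speed; a pose out of reach is approached as far as the arm can. A call with a number of a shift or a turn outside -1 to 1 is refused whole. A call with a gripper value outside its range is refused whole. "gripper" is the closure in counts, from 0 (fully open) to 255 (shut), set as the call begins (left out, the last holds). The fingers move at their own pace and stop on an object; the grip force is fixed at half the most. Time passes only in rows, so rows that do not move let the fingers close. It gives the time, the measured TCP pose, the force, the opening and the grip force at its end, in the units of the state.
- get_state(): the state, without advancing time (a new reading comes with each control period).
- grab_frame(name): name is "scene" or "top" or "wrist"; returns a dict with "color" (420x560x3 uint8, blue, green, red), "K" (3x3 intrinsics, pixels), "position" and "attitude" of the camera in the world. Camera axes: x right, y down, z forward; pixel columns grow to the right and rows downward; lengths in m; the calibration is good to about 2 mm. A picture is of the moment at which its call begins. There is no depth.
- close_job(): hands the job in; it is judged then, once.
Trained networks look in the newest picture that a camera, given by its name, has taken for a name from the list of things; names that differ only in an ending like _2 or _b are one class to them, and where a whole thing is asked for, a point or a joint stands for the part that bears it (a point fixed in the world has none). Each returns a list of dicts, best first, with "confidence" (0 to 1); they miss things now and then, are a little off and sometimes report something else, mostly with a low value. They report only what shows in the picture. A call takes as long as a camera call. They do not tell look-alikes from the thing itself.
- boxes_of(camera, target): "pixel" ([column, row] in pixels, amid what is visible of it).
- masks_of(camera, target): "pixels" (420x560 bool, what is visible of it) and "pixel" ([column, row] in pixels, amid what is visible of it).
- spot_point(camera, target): "pixel" ([column, row] in pixels: a listed point, or the origin of a listed thing).
The state is a dict: "clock": time; "joints": joint angles; "qd": joint speeds; "effort": joint torques, N m; "ee_pos": TCP position; "tool_rot": TCP orientation; "contact_force": force on the tool from outside, world axes, zero at the start; "wrist_torque": the same for the moment, N m; "finger_gap": finger opening in m; "grip_force": force on a finger pad.
Only numpy, scipy, OpenCV 4.12 (cv2) and the standard library are available. Lean on these libraries where they do the work, as an engineer would, in place of code of your own. Each camera call takes 0.05 s, during which the arm holds its last target. There are 200 camera calls.

## Working session

There is one attempt and no reset: what is moved stays moved. The work goes in short steps, Python scripts to look and compute and a tool call to move; the robot and the scene stay as the last step left them, time stands still between calls to the robot, and variables do not carry over. Pictures are saved under pics/ and viewed, at most 10 in all, crops included, and the job is handed in when it is done.

Besides the shell and the picture viewer there is one more tool, called after "Call:" as name(argument=value, ...) on one line, values as JSON. send_rows: Moves the arm, as the interface text tells. Shift numbers are shares of 0.02 m and turn numbers shares of 0.08 rad, none past 1 either way. Its arguments: {"type":"object","properties":{"delta_pos":{"type":"array","items":{"type":"array","items":{"type":"number","minimum":-1,"maximum":1}}},"twist":{"type":"array","items":{"type":"array","items":{"type":"number","minimum":-1,"maximum":1}}},"gripper":{"type":"number"}},"required":["delta_pos","twist"]}

```bash
mkdir -p pics
cat > h.py <<'E'
from workcell import *
import numpy as np, cv2
def ray(f,px):
    K=np.array(f["K"]);R=np.array(f["attitude"]);p=np.array(f["position"])
    d=R@(np.linalg.inv(K)@np.array([px[0],px[1],1.0]));return p,d
def onz(f,px,z):
    p,d=ray(f,px);return p+d*(z-p[2])/d[2]
def proj(f,P):
    K=np.array(f["K"]);R=np.array(f["attitude"]);p=np.array(f["position"])
    c=K@(R.T@(np.array(P)-p));return c[:2]/c[2]
def tri(fs,pxs):
    A=np.zeros((3,3));b=np.zeros(3);
    for f,px in zip(fs,pxs):
        p,d=ray(f,px);d=d/np.linalg.norm(d);M=np.eye(3)-np.outer(d,d);A+=M;b+=M@p
    return np.linalg.solve(A,b)
E
python3 - <<'E'
from h import *
np.set_printoptions(precision=4,suppress=True)
for c in ("scene","top","wrist"):
    f=grab_frame(c);cv2.imwrite(f"pics/{c}0.png",f["color"]);np.save(f"{c}0.npy",f,allow_pickle=True)
    print(c,f["position"],np.array(f["attitude"]).tolist(),np.array(f["K"]).tolist())
    if c=="wrist":continue
    for n in ("mould","pry_slot","pin_foot","top_face","fulcrum","pry_bar","bar_toe","shim","oil_bottle","cap0"):
        print(c,n,[(np.round(r["pixel"],1).tolist(),round(r["confidence"],2)) for r in spot_point(c,n)[:6]])
E
```

```text
scene [-0.1018 -0.7976  0.9454] [[0.7863537110931305, -0.3824264585896484, 0.4851781578148809], [-0.617711761924848, -0.47535887836689367, 0.6264711612975243], [-0.008945402716559093, -0.7923281772904134, -0.6100295396469665]] [[438.52493072830646, 0.0, 276.2182636980433], [0.0, 438.52493072830646, 207.91388788115626], [0.0, 0.0, 1.0]]
scene mould [([187.6, 191.8], 0.87)]
scene pry_slot [([197.9, 185.3], 0.77)]
scene pin_foot [([185.5, 186.8], 0.57)]
scene top_face [([186.7, 183.9], 0.81)]
scene fulcrum [([202.0, 197.8], 0.61)]
scene pry_bar [([333.9, 322.8], 0.89), ([194.8, 169.1], 0.4)]
scene bar_toe [([296.4, 316.1], 0.86), ([187.8, 185.3], 0.61), ([186.3, 192.3], 0.59)]
scene shim [([194.6, 167.5], 0.64), ([335.3, 203.4], 0.41)]
scene oil_bottle [([195.7, 169.9], 0.74)]
scene cap0 [([367.4, 306.2], 0.44)]
top [0.3181 0.1054 1.6208] [[-0.018379938589099552, -0.9851063790257276, 0.1709608138149803], [-0.9996844061996405, 0.021035291838041988, 0.01373333530357455], [-0.017125006824317807, -0.17065444178253258, -0.9851821129319998]] [[464.6316967742446, 0.0, 277.73921775403016], [0.0, 464.6316967742446, 207.2579453277617], [0.0, 0.0, 1.0]]
top mould [([181.1, 246.3], 0.93)]
top pry_slot [([195.4, 240.5], 0.63)]
top pin_foot []
top top_face [([189.5, 254.9], 0.64)]
top fulcrum [([204.1, 240.7], 0.61)]
top pry_bar [([410.3, 244.6], 0.83)]
top bar_toe [([385.3, 264.3], 0.7), ([257.1, 256.1], 0.22)]
top shim [([258.1, 258.1], 0.7), ([298.0, 146.6], 0.54)]
top oil_bottle [([152.8, 224.8], 0.75), ([386.5, 264.6], 0.56)]
top cap0 [([412.1, 213.7], 0.48)]
wrist [0.2373 0.6363 0.3854] [[-0.23549901696502873, -0.9257604046493494, -0.29581731895205005], [-0.9718745851816296, 0.22430587940168914, 0.07174024772658032], [-6.07168952140106e-05, 0.3043920919625026, -0.9525468233447377]] [[324.74364370451394, 0.0, 276.81882128286827], [0.0, 324.74364370451394, 205.6417305778405], [0.0, 0.0, 1.0]]
```

```bash
python3 -c "
import cv2,numpy as np
a=[cv2.imread(f'pics/{c}0.png') for c in ('scene','top')]
for c,i in zip(('scene','top'),a): cv2.imwrite(f'pics/{c}0b.png',cv2.resize(i,(800,600),interpolation=cv2.INTER_CUBIC))"
```

```text
(no output)
```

View pics/scene0b.png

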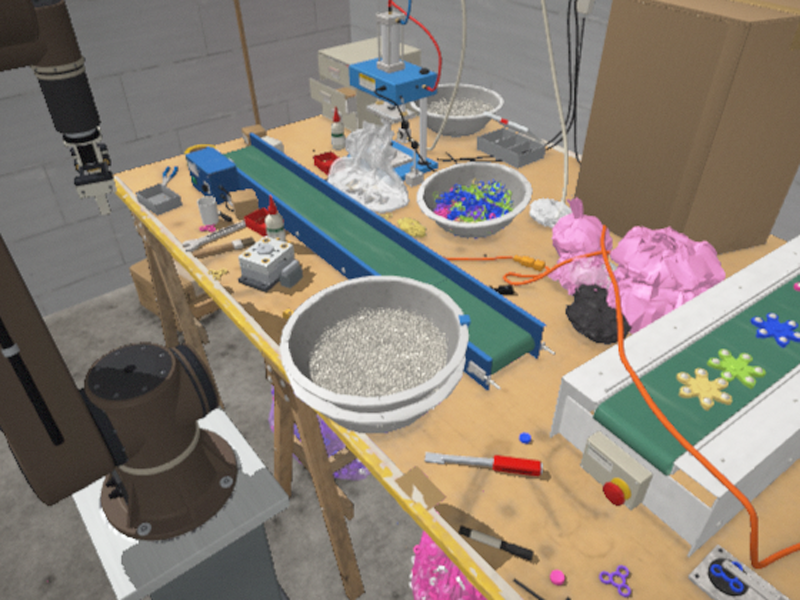

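View pics/top0b.png

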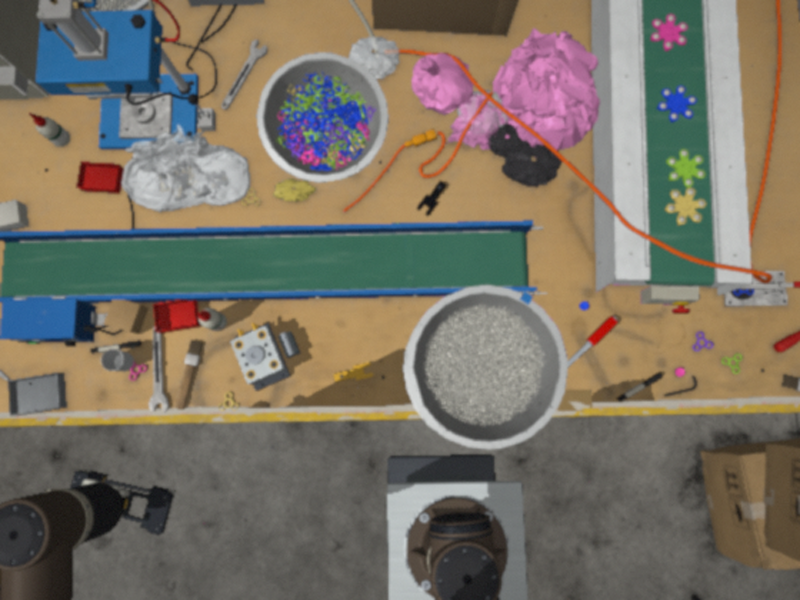

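The scene view shows the mould at about (268,258) with the fulcrum at (290,272), the red bar at (485,463) with its toe left at (428,458), and a yellow shim at (218,275). The top view has the mould at (256,355), the fulcrum at (290,345), the brass shim at about (350,372), the black look-alike at (433,197), the red bar at (595,340) with its toe partly hidden by the bowl, and the cap at (585,306). All are in the 800-px pictures.

Run:
```python
from h import *
np.set_printoptions(precision=4,suppress=True)
s=np.load("scene0.npy",allow_pickle=True).item();t=np.load("top0.npy",allow_pickle=True).item()
S=dict(mould=(187.6,191.8),slot=(197.9,185.3),top_face=(186.7,183.9),ful=(202,197.8),bar=(333.9,322.8),toe=(296.4,316.1),cap=(367.4,306.2),)
T=dict(mould=(181.1,246.3),slot=(195.4,240.5),top_face=(189.5,254.9),ful=(204.1,240.7),bar=(410.3,244.6),toe=(385.3,264.3),cap=(412.1,213.7))
Z=dict(mould=0,slot=.044,top_face=.072,ful=0,bar=0,toe=.003,cap=0)
for k in S: print(k,tri([s,t],[S[k],T[k]]),onz(s,S[k],Z[k]),onz(t,T[k],Z[k]))
print("shimtop",onz(t,(258.1,258.1),0),onz(t,(298,146.6),0),"scene",onz(s,(335,203),0))
print("bottle",onz(t,(152.8,224.8),0))
print('bowl rim L,R,T,B at z=.1',[onz(t,(x*.7,y*.7),.1)[:2] for x,y in ((405,365),(566,365),(485,285),(485,447))])
print('edge',onz(t,(300*.7,410*.7),0))
a=cv2.resize(t["color"][205:300,100:300],None,fx=4,fy=4,interpolation=2)
b=cv2.resize(t["color"][190:300,370:480],None,fx=2,fy=2,interpolation=2)
c=cv2.resize(s["color"][140:220,120:280],None,fx=2.5,fy=2.5,interpolation=2)
im=np.zeros((600,800,3),np.uint8);im[:380]=a;im[380:600,:220]=b;im[380:580,230:630]=c;cv2.imwrite("pics/crop1.png",im)
```

```text
mould [ 0.4654  0.4737 -0.0136] [0.4538 0.4574 0.    ] [0.4678 0.469  0.    ]
slot [0.4802 0.4119 0.0428] [0.477  0.4114 0.044 ] [0.4826 0.4105 0.044 ]
top_face [0.4365 0.4251 0.0597] [0.4326 0.4063 0.072 ] [0.4319 0.4243 0.072 ]
ful [ 0.4816  0.3907 -0.0015] [0.4763 0.3908 0.    ] [0.4858 0.3884 0.    ]
bar [ 0.4535 -0.3231  0.0193] [ 0.4621 -0.3119  0.    ] [ 0.4578 -0.3302  0.    ]
toe [ 0.3925 -0.2386  0.0095] [ 0.3975 -0.2354  0.003 ] [ 0.3914 -0.2391  0.003 ]
cap [ 0.5622 -0.3379  0.0168] [ 0.5723 -0.3288  0.    ] [ 0.5663 -0.3437  0.    ]
shimtop [0.4214 0.1996 0.    ] [0.8206 0.0506 0.    ] scene [0.8318 0.064  0.    ]
bottle [0.5458 0.5707 0.    ]
bowl rim L,R,T,B at z=.1 [array([0.4218, 0.1108]), array([ 0.4147, -0.2553]), array([ 0.6038, -0.0791]), array([ 0.2359, -0.064 ])]
edge [0.3254 0.3666 0.    ]
```

View pics/crop1.png

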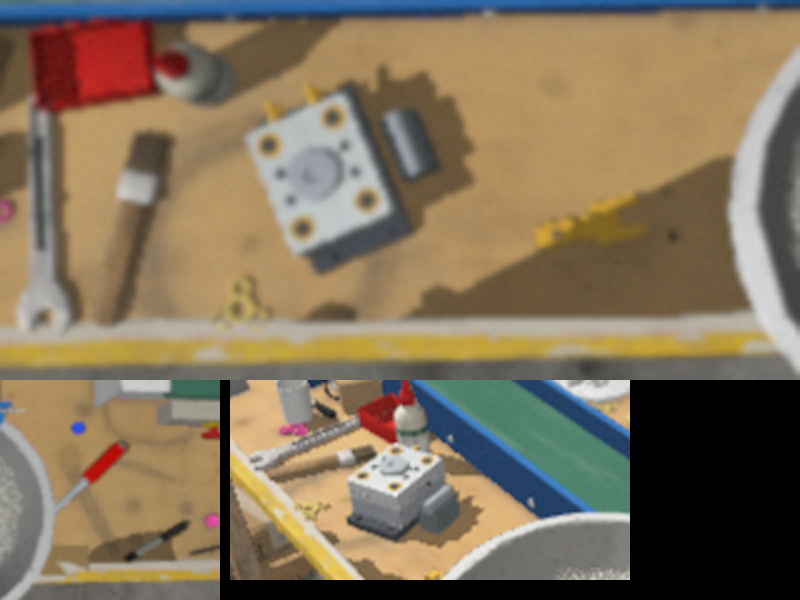

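The crop shows the mould with its pry face toward the fulcrum (410,142), i.e. to the image right, and the near pin bushing at (367,200). The brass shim lies in the bowl's shadow, its block at about (545,235) and its fork at about (630,205). The bar's red handle is at (105,462) and its shank runs under the bowl's rim.

```bash
cat >> h.py <<'E'
from scipy.spatial.transform import Rotation as Ro
np.set_printoptions(precision=4,suppress=True)
def Rdown(yaw,pitch=0.0):
    # tool x along heading yaw, z down, y = z cross x ; pitch: turn about tool y
    c,s=np.cos(yaw),np.sin(yaw)
    R=np.array([[c,s,0],[s,-c,0],[0,0,-1.0]])
    return R@Ro.from_euler('y',pitch).as_matrix()
def plan(p0,R0,p1,R1,n):
    w=Ro.from_matrix(R0.T@R1).as_rotvec()/n
    S=sum(Ro.from_rotvec(w*k).as_matrix() for k in range(n))
    d=np.linalg.solve(S,R0.T@(p1-p0))
    return np.round(d/.02,3),np.round(w/.08,3)
def cur():
    s=get_state();return s,np.array(s["ee_pos"]),np.array(s["tool_rot"])
E
python3 - <<'E'
from h import *
s,p,R=cur();print(s["clock"],p,R,np.array(s["joints"]))
a=np.load("scene0.npy",allow_pickle=True).item();t=np.load("top0.npy",allow_pickle=True).item()
k=.7
print("rail far end",tri([a,t],[(545*k,322*k),(530*k,224*k)]), "near",tri([a,t],[(488*k,385*k),(530*k,292*k)]))
for z in (0,.05,.08): print("rail near edge over lever spot",z,onz(t,(210,208.5),z))
yaw=np.arctan2(.087,-.064)
for y in (yaw,yaw-np.pi):
  for tgt in ([.505,-.36,.20],):
    for n in (48,60):print(np.degrees(y),n,plan(p,R,np.array(tgt),Rdown(y),n))
E
```

```text
1.15 [0.1584 0.6561 0.2265] [[ 0.9721 -0.2346 -0.    ]
 [-0.2346 -0.9721 -0.    ]
 [-0.      0.     -1.    ]] [ 1.6221  0.3586  0.0119 -0.     -1.2241 -0.2881]
rail far end [ 0.7524 -0.1948  0.1037] near [ 0.5999 -0.1984  0.02  ]
rail near edge over lever spot 0 [0.6    0.3684 0.    ]
rail near edge over lever spot 0.05 [0.5913 0.3603 0.05  ]
rail near edge over lever spot 0.08 [0.5861 0.3555 0.08  ]
126.33939632917021 48 (array([-0.856,  1.174,  0.028]), array([-0.   ,  0.   , -0.636]))
126.33939632917021 60 (array([-0.69 ,  0.936,  0.022]), array([-0.   ,  0.   , -0.509]))
-53.66060367082978 48 (array([0.9  , 0.702, 0.028]), array([0.   , 0.   , 0.182]))
-53.66060367082978 60 (array([0.721, 0.561, 0.022]), array([0.   , 0.   , 0.146]))
```

Run:
```python
from h import *
s,p,R=cur()
w1=np.array([.55,.2,.25]);R1=Rdown(np.radians(-33))
print(plan(p,R,w1,R1,32))
print(plan(w1,R1,np.array([.493,-.373,.17]),Rdown(np.radians(-53.7)),30))
```

```text
(array([ 0.846,  0.419, -0.037]), array([0.   , 0.   , 0.132]))
(array([0.585, 0.767, 0.133]), array([0.   , 0.   , 0.151]))
```

Call:
send_rows(delta_pos=[[0.846,0.419,-0.037],[0.846,0.419,-0.037],[0.846,0.419,-0.037],[0.846,0.419,-0.037],[0.846,0.419,-0.037],[0.846,0.419,-0.037],[0.846,0.419,-0.037],[0.846,0.419,-0.037],[0.846,0.419,-0.037],[0.846,0.419,-0.037],[0.846,0.419,-0.037],[0.846,0.419,-0.037]], twist=[[0,0,0.132],[0,0,0.132],[0,0,0.132],[0,0,0.132],[0,0,0.132],[0,0,0.132],[0,0,0.132],[0,0,0.132],[0,0,0.132],[0,0,0.132],[0,0,0.132],[0,0,0.132]], gripper=0)

```text
clock: 2.65
ee_pos: [0.3241, 0.5001, 0.2355]
tool_rot: [[0.934, -0.356, 0.0], [-0.356, -0.934, 0.0], [-0.0, -0.0, -1.0]]
contact_force: [-1.4, -0.4, -0.1]
finger_gap: 0.0877
grip_force: 0.0
```

Call:
send_rows(delta_pos=[[0.846,0.419,-0.037],[0.846,0.419,-0.037],[0.846,0.419,-0.037],[0.846,0.419,-0.037],[0.846,0.419,-0.037],[0.846,0.419,-0.037],[0.846,0.419,-0.037],[0.846,0.419,-0.037],[0.846,0.419,-0.037],[0.846,0.419,-0.037],[0.846,0.419,-0.037],[0.846,0.419,-0.037]], twist=[[0,0,0.132],[0,0,0.132],[0,0,0.132],[0,0,0.132],[0,0,0.132],[0,0,0.132],[0,0,0.132],[0,0,0.132],[0,0,0.132],[0,0,0.132],[0,0,0.132],[0,0,0.132]])

```text
clock: 4.15
ee_pos: [0.468, 0.3253, 0.2443]
tool_rot: [[0.882, -0.472, -0.0], [-0.472, -0.882, 0.0], [-0.0, 0.0, -1.0]]
contact_force: [0.6, 0.5, -0.4]
finger_gap: 0.088
grip_force: 0.0
```

Call:
send_rows(delta_pos=[[0.846,0.419,-0.037],[0.846,0.419,-0.037],[0.846,0.419,-0.037],[0.846,0.419,-0.037],[0.846,0.419,-0.037],[0.846,0.419,-0.037],[0.846,0.419,-0.037],[0.846,0.419,-0.037],[0.585,0.767,0.133],[0.585,0.767,0.133],[0.585,0.767,0.133],[0.585,0.767,0.133]], twist=[[0,0,0.132],[0,0,0.132],[0,0,0.132],[0,0,0.132],[0,0,0.132],[0,0,0.132],[0,0,0.132],[0,0,0.132],[0,0,0.151],[0,0,0.151],[0,0,0.151],[0,0,0.151]])

```text
clock: 5.65
ee_pos: [0.5549, 0.1219, 0.2395]
tool_rot: [[0.812, -0.584, 0.0], [-0.584, -0.812, 0.0], [0.0, -0.0, -1.0]]
contact_force: [-0.0, 0.2, 1.0]
finger_gap: 0.0878
grip_force: 0.0
```

Run:
```python
from h import *
s,p,R=cur();print(s["clock"],p,R[:,0],np.array(s["joints"]),s["contact_force"])
f=grab_frame("wrist");cv2.imwrite("pics/w1.png",f["color"]);np.save("w1.npy",f,allow_pickle=True)
for y in ("mould","pry_slot","shim","pry_bar","fulcrum","pin_foot","top_face"):print(y,[(np.round(r["pixel"],1),round(r["confidence"],2)) for r in spot_point("wrist",y)])
print(plan(p,R,np.array([.493,-.373,.17]),Rdown(np.radians(-53.7)),26))
```

```text
5.65 [0.5549 0.1219 0.2395] [ 0.8117 -0.5841  0.    ] [ 0.5606  0.1753 -0.2086  0.     -1.1868  0.3864] [-0.0216  0.1551  1.0065]
mould []
pry_slot []
shim [(array([285.1, 284.1]), 0.69)]
pry_bar []
fulcrum []
pin_foot [(array([154.5, 376.3]), 0.6)]
top_face []
(array([0.583, 0.767, 0.134]), array([-0.   , -0.   ,  0.151]))
```

Call:
send_rows(delta_pos=[[0.583,0.767,0.134],[0.583,0.767,0.134],[0.583,0.767,0.134],[0.583,0.767,0.134],[0.583,0.767,0.134],[0.583,0.767,0.134],[0.583,0.767,0.134],[0.583,0.767,0.134],[0.583,0.767,0.134],[0.583,0.767,0.134],[0.583,0.767,0.134],[0.583,0.767,0.134]], twist=[[0,0,0.151],[0,0,0.151],[0,0,0.151],[0,0,0.151],[0,0,0.151],[0,0,0.151],[0,0,0.151],[0,0,0.151],[0,0,0.151],[0,0,0.151],[0,0,0.151],[0,0,0.151]])

```text
clock: 7.55
ee_pos: [0.5458, -0.1088, 0.2073]
tool_rot: [[0.719, -0.695, 0.0], [-0.695, -0.719, 0.0], [0.0, -0.0, -1.0]]
contact_force: [-0.8, -0.0, -0.1]
finger_gap: 0.0878
grip_force: 0.0
```

Call:
send_rows(delta_pos=[[0.583,0.767,0.134],[0.583,0.767,0.134],[0.583,0.767,0.134],[0.583,0.767,0.134],[0.583,0.767,0.134],[0.583,0.767,0.134],[0.583,0.767,0.134],[0.583,0.767,0.134],[0.583,0.767,0.134],[0.583,0.767,0.134],[0.583,0.767,0.134],[0.583,0.767,0.134]], twist=[[0,0,0.151],[0,0,0.151],[0,0,0.151],[0,0,0.151],[0,0,0.151],[0,0,0.151],[0,0,0.151],[0,0,0.151],[0,0,0.151],[0,0,0.151],[0,0,0.151],[0,0,0.151]])

```text
clock: 9.05
ee_pos: [0.5032, -0.3359, 0.1751]
tool_rot: [[0.611, -0.792, 0.0], [-0.792, -0.611, 0.0], [0.0, -0.0, -1.0]]
contact_force: [-0.6, -0.4, 0.7]
finger_gap: 0.0873
grip_force: 0.0
```

Run:
```python
from h import *
s,p,R=cur();print(s["clock"],p,R[:,0],s["contact_force"])
f=grab_frame("wrist");np.save("w2.npy",f,allow_pickle=True)
for y,z in (("pry_bar",0),("bar_toe",.003),("cap0",0)):
    for r in spot_point("wrist",y): print(y,np.round(r["pixel"],1),round(r["confidence"],2),onz(f,r["pixel"],z))
g=np.load("w1.npy",allow_pickle=True).item()
print("shim",onz(g,(285.1,284.1),0))
m=[r for r in masks_of("wrist","pry_bar")]
for r in m: print(r["pixel"],r["confidence"],r["pixels"].sum())
im=np.zeros((420,800,3),np.uint8);im[:,:400]=cv2.resize(f["color"],None,fx=400/560,fy=1)[:, :400] if 0 else 0
im=np.hstack([cv2.resize(f["color"],(400,300)),cv2.resize(g["color"][150:400,100:433],(400,300),interpolation=2)]);cv2.imwrite("pics/w12.png",im)
```

```text
9.05 [ 0.5032 -0.3359  0.1751] [ 0.6107 -0.7918  0.    ] [-0.5915 -0.3553  0.7228]
pry_bar [300.2 218.2] 0.74 [ 0.4581 -0.3215 -0.    ]
bar_toe [308.2 300.3] 0.71 [ 0.3869 -0.2478  0.003 ]
cap0 [299.3 217.7] 0.52 [ 0.4592 -0.3214  0.    ]
shim [0.4173 0.2055 0.    ]
[299.8, 181.5] 0.78 3186
```

View pics/w12.png

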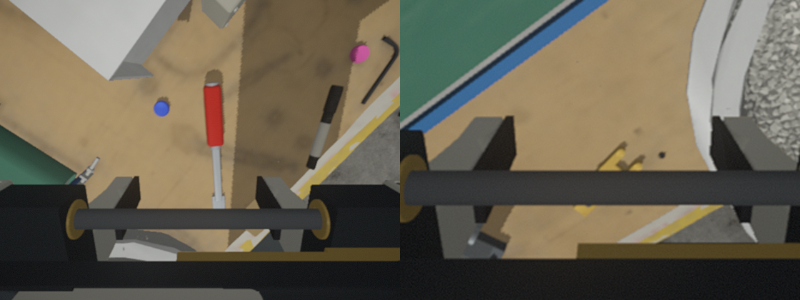

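The left half (wrist now) shows the red handle from (212,85) to (216,147), with the shank going down to the toe at (219,205) and the cap at (162,108). The right half (earlier wrist view) shows the shim behind the gripper bar: fork at (620,155), block at about (585,208), in brass-yellow.

Run:
```python
from h import *
f=np.load("w2.npy",allow_pickle=True).item()
im=f["color"].astype(int);m=((im[...,2]>130)&(im[...,1]<70)&(im[...,0]<70)).astype(np.uint8)
n,l,st,_=cv2.connectedComponentsWithStats(m);i=1+np.argmax(st[1:,4]);ys,xs=np.nonzero(l==i);print(st[i])
P=np.array([onz(f,(x,y),.018)[:2] for x,y in zip(xs,ys)])
c,sz,a=cv2.minAreaRect(P.astype(np.float32)*1000);print("rect",c,sz,a)
u,sv,v=np.linalg.svd(P-P.mean(0));d=v[0]*np.sign(v[0][0]);print("dir",d,np.degrees(np.arctan2(d[1],d[0])),"ends",P.mean(0)+d*((P-P.mean(0))@d).min(),P.mean(0)+d*((P-P.mean(0))@d).max())
```

```text
[ 285  120   28   85 1885]
rect (499.672119140625, -369.522705078125) (22.463638305664062, 82.49394226074219) 42.2961540222168
dir [ 0.6716 -0.7409] -47.80772056274872 ends [ 0.472  -0.3389] [ 0.5274 -0.4001]
```

Run:
```python
from h import *
from scipy.optimize import least_squares
t=np.load("top0.npy",allow_pickle=True).item();g=np.load("w1.npy",allow_pickle=True).item();a=np.load("scene0.npy",allow_pickle=True).item()
def blue(f): 
    i=f["color"].astype(int);return (i[...,0]>i[...,2]+40)&(i[...,0]>i[...,1]+15)
def scan(f,A,B,n=400):
    out=[]
    for k in np.linspace(0,1,n):
        q=np.array(A)*(1-k)+np.array(B)*k;u=proj(f,q)
        x,y=np.round(u).astype(int)
        if 0<=x<560 and 0<=y<420: out.append((q[0],blue(f)[y,x]))
    v=np.array(out);
    if len(v)==0:return None
    e=np.nonzero(np.diff(v[:,1]))[0];return v[e,0]
# x (at z=0) of blue band crossing, scanned along x at given y on z=0
for nm,f in (("top",t),("w1",g),("scene",a)):
    for y in (.15,.2,.25,.3):
        print(nm,y,scan(f,(.5,y,0),(.75,y,0)),np.array(f["position"]))
```

```text
top 0.15 [0.6021 0.6203] [0.3181 0.1054 1.6208]
top 0.2 [0.6034 0.6216] [0.3181 0.1054 1.6208]
top 0.25 [0.6009 0.619 ] [0.3181 0.1054 1.6208]
top 0.3 [0.6015 0.6197] [0.3181 0.1054 1.6208]
w1 0.15 [0.5783 0.5921] [0.6206 0.0733 0.3984]
w1 0.2 [0.5783 0.5934] [0.6206 0.0733 0.3984]
w1 0.25 [0.5777 0.5934] [0.6206 0.0733 0.3984]
w1 0.3 [0.5783 0.5934] [0.6206 0.0733 0.3984]
scene 0.15 [] [-0.1018 -0.7976  0.9454]
scene 0.2 [] [-0.1018 -0.7976  0.9454]
scene 0.25 [] [-0.1018 -0.7976  0.9454]
scene 0.3 [0.6316 0.683 ] [-0.1018 -0.7976  0.9454]
```

Run:
```python
from h import *
s,p,R=cur()
a=np.array([.490,-.359,.04]);Y=Rdown(np.radians(-47.8))
print(plan(p,R,a,Y,8),plan(a,Y,a-[0,0,.037],Y,3))
```

```text
(array([0.063, 0.161, 0.845]), array([ 0.   ,  0.   , -0.124])) (array([0.   , 0.   , 0.617]), array([0., 0., 0.]))
```

Call:
send_rows(delta_pos=[[0.063,0.161,0.845],[0.063,0.161,0.845],[0.063,0.161,0.845],[0.063,0.161,0.845],[0.063,0.161,0.845],[0.063,0.161,0.845],[0.063,0.161,0.845],[0.063,0.161,0.845],[0,0,0.617],[0,0,0.617],[0,0,0.617]], twist=[[0,0,-0.124],[0,0,-0.124],[0,0,-0.124],[0,0,-0.124],[0,0,-0.124],[0,0,-0.124],[0,0,-0.124],[0,0,-0.124],[0,0,0],[0,0,0],[0,0,0]])

```text
clock: 10.68
ee_pos: [0.4904, -0.3589, 0.0025]
tool_rot: [[0.672, -0.74, 0.0], [-0.74, -0.672, -0.0], [0.0, -0.0, -1.0]]
contact_force: [0.2, -1.2, 0.3]
finger_gap: 0.0876
grip_force: 0.0
```

Call:
send_rows(delta_pos=[[0,0,0],[0,0,0],[0,0,0],[0,0,0],[0,0,0]], twist=[[0,0,0],[0,0,0],[0,0,0],[0,0,0],[0,0,0]], gripper=255)

```text
clock: 11.3
ee_pos: [0.4903, -0.3589, 0.0034]
tool_rot: [[0.672, -0.74, 0.0], [-0.74, -0.672, -0.0], [0.0, -0.0, -1.0]]
contact_force: [-0.1, -0.3, 0.1]
finger_gap: 0.0431
grip_force: 0.0
```

Call:
send_rows(delta_pos=[[0,0,0],[0,0,0],[0,0,0],[0,0,0]], twist=[[0,0,0],[0,0,0],[0,0,0],[0,0,0]])

```text
clock: 11.8
ee_pos: [0.4905, -0.3589, 0.0032]
tool_rot: [[0.672, -0.74, 0.0], [-0.74, -0.672, -0.0], [0.0, -0.0, -1.0]]
contact_force: [2.5, 1.6, 0.2]
finger_gap: 0.0241
grip_force: 29.9
```

Run:
```python
from h import *
t=np.load("top0.npy",allow_pickle=True).item()
im=t["color"].astype(int)
hsv=cv2.cvtColor(t["color"],cv2.COLOR_BGR2HSV)
sub=np.zeros(im.shape[:2],bool);sub[222:272,158:206]=1
m=((hsv[...,1]<45)&(hsv[...,2]>165)&sub).astype(np.uint8)
m=cv2.morphologyEx(m,cv2.MORPH_CLOSE,np.ones((7,7)))
n,l,st,_=cv2.connectedComponentsWithStats(m);i=1+np.argmax(st[1:,4]);print(st[i])
ys,xs=np.nonzero(l==i)
P=np.array([onz(t,(x,y),.072)[:2] for x,y in zip(xs,ys)]).astype(np.float32)*1000
print("top rect",cv2.minAreaRect(P))
r=masks_of
# fulcrum: grey dark region
sub[:]=0;sub[228:256,192:215]=1
print(hsv[240,196:212].tolist())
cv2.imwrite("pics/mm.png",np.hstack([cv2.resize(t["color"][215:275,150:220],None,fx=5,fy=5,interpolation=0),cv2.resize(cv2.merge([m*255]*3)[215:275,150:220],None,fx=5,fy=5,interpolation=0)]))
```

```text
[162 229  35  40 853]
top rect ((455.49176025390625, 459.8563537597656), (109.03355407714844, 88.86212921142578), 23.292776107788086)
[[18, 61, 84], [60, 3, 74], [103, 22, 103], [106, 19, 151], [105, 16, 161], [105, 18, 145], [105, 18, 115], [103, 20, 88], [101, 26, 77], [98, 29, 70], [80, 13, 60], [19, 61, 71], [18, 103, 92], [18, 117, 100], [17, 114, 105], [17, 120, 106]]
```

View pics/mm.png

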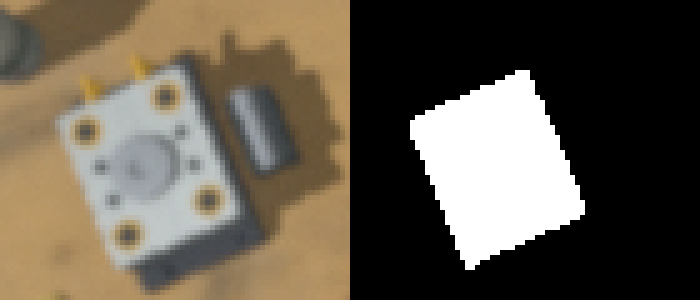

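The crop shows the shut top plate as a clean 109x89 mm rectangle with the ring at (145,165) and the near-right bush at (207,201). The fulcrum runs parallel to the pry face, from (230,90) to (298,165), with its bright crest near (250,130). The bar is gripped (gap 24.1 mm).

```bash
cat >> h.py <<'E'
MC=np.array([.4555,.4599]);MY=np.radians(113.3)
mx=np.array([np.cos(MY),np.sin(MY)]);my=np.array([-mx[1],mx[0]])
def m2w(x,y): return MC+x*mx+y*my
def w2m(P): d=np.array(P)[:2]-MC; return np.array([d@mx,d@my])
E
python3 - <<'E'
from h import *
t=np.load("top0.npy",allow_pickle=True).item();a=np.load("scene0.npy",allow_pickle=True).item()
g=cv2.cvtColor(t["color"],cv2.COLOR_BGR2GRAY)
for r in (236,239,242,245):
    c=194+np.argmax(g[r,194:212]);print(r,c,w2m(onz(t,(c,r),.05)))
for px in ((196,232.6),(203,232),(203.5,248.8),(209.6,246.8)): print("corner z.042",w2m(onz(t,px,.042)),"z0",w2m(onz(t,px,0)))
# check in scene: project top corners
im=a["color"].copy();
big=cv2.resize(im[140:225,140:240],None,fx=6,fy=6,interpolation=2)
for x in(-.045,.045):
  for y in(-.055,.055):
    u=proj(a,np.append(m2w(x,y),.072));cv2.circle(big,tuple(int(v) for v in ((u[0]+.5-140)*6,(u[1]+.5-140)*6)),3,(0,0,255),-1)
u=proj(a,np.append(m2w(-.045,0),.044));cv2.circle(big,tuple(int(v) for v in ((u[0]+.5-140)*6,(u[1]+.5-140)*6)),3,(0,255,0),-1)
for yy in(-.028,.028):
  u=proj(a,np.append(m2w(-.066,yy),.05));cv2.circle(big,tuple(int(v) for v in ((u[0]+.5-140)*6,(u[1]+.5-140)*6)),3,(255,0,0),-1)
cv2.imwrite("pics/sc.png",big)
s,p,R=cur()
# carry waypoints: yaw tool: bar yaw 90 => tool x yaw -90
w1=np.array([.52,-.10,.22]);w2=np.array([.50,.20,.14])
b=p+[0,0,.1]
print(plan(p,R,b,R,6));print(plan(b,R,w1,Rdown(np.radians(-65)),14));print(plan(w1,Rdown(np.radians(-65)),w2,Rdown(np.radians(-90)),17))
E
```

```text
236 198 [-0.0709 -0.0148]
239 200 [-0.0731 -0.0025]
242 201 [-0.0723  0.0083]
245 202 [-0.0714  0.0191]
corner z.042 [-0.0681 -0.0299] z0 [-0.0627 -0.0378]
corner z.042 [-0.0908 -0.0218] z0 [-0.086  -0.0295]
corner z.042 [-0.0701  0.0319] z0 [-0.0647  0.0257]
corner z.042 [-0.0917  0.0343] z0 [-0.0869  0.0281]
(array([ 0.   , -0.   , -0.833]), array([0., 0., 0.]))
(array([-0.708, -0.61 , -0.417]), array([-0.   , -0.   ,  0.269]))
(array([-0.879, -0.146,  0.235]), array([0.   , 0.   , 0.321]))
```

View pics/sc.png

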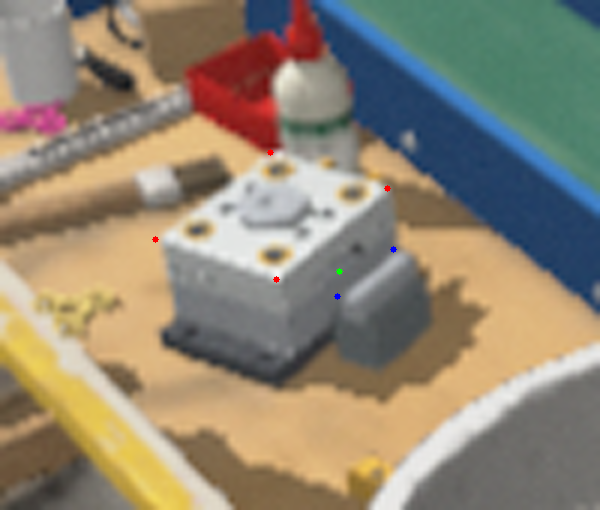

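The scene crop shows the projected top corners lying on the real ones to about 1 px. The real ridge lies a little right of the blue dots, so the crest is at mould x of about -0.072. The slot mouth is at about (340,270), hidden by the block.

Call:
send_rows(delta_pos=[[0,0,-0.3],[0.555,0.504,-0.2],[0.555,0.504,-0.2],[0,0,-1],[0,0,-1],[0,0,-1],[0,0,-1],[0,0,-1],[0,0,-1],[0,0,-1],[0,0,-1],[0,0,-1]], twist=[[0,0,0],[0,0,0],[0,0,0],[0,0,0],[0,0,0],[0,0,0],[0,0,0],[0,0,0],[0,0,0],[0,0,0],[0,0,0],[0,0,0]])

```text
clock: 13.3
ee_pos: [0.4896, -0.3898, 0.1977]
tool_rot: [[0.671, -0.741, -0.0], [-0.741, -0.671, 0.0], [-0.0, 0.0, -1.0]]
contact_force: [0.7, 0.2, -3.7]
finger_gap: 0.0236
grip_force: 29.9
```

```bash
cat >> h.py <<'E'
GX,GZ=-.045,.0032   # TCP in the bar frame
def tcp_for(W,bx,bz,yaw_bar,s):
    R=Rdown(yaw_bar-np.pi,s);return np.array(W)-R@np.array([-(bx-GX),0,-(bz-GZ)]),R
E
python3 - <<'E'
from h import *
s,p,R=cur();print(s["clock"],p,s["finger_gap"],s["contact_force"])
w1=np.array([.53,-.10,.23]);R1=Rdown(np.radians(-68))
# staging: crest contact pt on the bar when tip is 6mm before mouth ; hover 25mm
m=m2w(-.045,.004);tip=np.array([m[0],m[1]-.008])
s0=.105
dc=(m[1]-.0294)  # crest y on line
bxc=.106-(tip[1]-dc)
for hov in (.04,):
    W=[m[0],dc,.05+hov];q,Rq=tcp_for(W,bxc,0,np.pi/2,s0)
    print("stage",q,"crest at bar x",bxc)
print(plan(p,R,w1,R1,16));print(plan(w1,R1,q,Rq,18))
E
```

```text
13.3 [ 0.4896 -0.3898  0.1977] 0.023633158238125753 [ 0.6859  0.2471 -3.7039]
stage [0.4696 0.259  0.1068] crest at bar x 0.08460000000000002
(array([-0.697, -0.599, -0.101]), array([0.   , 0.   , 0.275]))
(array([-1.033, -0.039,  0.292]), array([-0.014,  0.072,  0.266]))
```

Call:
send_rows(delta_pos=[[-0.697,-0.599,-0.101],[-0.697,-0.599,-0.101],[-0.697,-0.599,-0.101],[-0.697,-0.599,-0.101],[-0.697,-0.599,-0.101],[-0.697,-0.599,-0.101],[-0.697,-0.599,-0.101],[-0.697,-0.599,-0.101],[-0.697,-0.599,-0.101],[-0.697,-0.599,-0.101],[-0.697,-0.599,-0.101],[-0.697,-0.599,-0.101]], twist=[[0,0,0.275],[0,0,0.275],[0,0,0.275],[0,0,0.275],[0,0,0.275],[0,0,0.275],[0,0,0.275],[0,0,0.275],[0,0,0.275],[0,0,0.275],[0,0,0.275],[0,0,0.275]])

```text
clock: 14.8
ee_pos: [0.5107, -0.1702, 0.2216]
tool_rot: [[0.454, -0.891, -0.0], [-0.891, -0.454, 0.0], [-0.0, 0.0, -1.0]]
contact_force: [-0.2, -0.4, -3.7]
finger_gap: 0.0239
grip_force: 29.9
```

Run:
```python
from h import *
s,p,R=cur();print(s["clock"],p,s["finger_gap"],s["contact_force"])
print(plan(p,R,np.array([.4696,.259,.1068]),Rdown(-np.pi/2,.105),24))
```

```text
14.8 [ 0.5107 -0.1702  0.2216] 0.02387906752870762 [-0.2279 -0.4064 -3.6538]
(array([-0.908, -0.138,  0.193]), array([-0.013,  0.054,  0.245]))
```

Call:
send_rows(delta_pos=[[-0.908,-0.138,0],[-0.908,-0.138,0],[-0.908,-0.138,0],[-0.908,-0.138,0],[-0.908,-0.138,0],[-0.908,-0.138,0],[-0.908,-0.138,0],[-0.908,-0.138,0],[-0.908,-0.138,0],[-0.908,-0.138,0],[-0.908,-0.138,0],[-0.908,-0.138,0]], twist=[[-0.013,0.054,0.245],[-0.013,0.054,0.245],[-0.013,0.054,0.245],[-0.013,0.054,0.245],[-0.013,0.054,0.245],[-0.013,0.054,0.245],[-0.013,0.054,0.245],[-0.013,0.054,0.245],[-0.013,0.054,0.245],[-0.013,0.054,0.245],[-0.013,0.054,0.245],[-0.013,0.054,0.245]])

```text
clock: 16.3
ee_pos: [0.464, 0.0448, 0.2162]
tool_rot: [[0.234, -0.972, 0.006], [-0.971, -0.234, -0.053], [0.053, 0.006, -0.999]]
contact_force: [0.5, -0.5, -3.1]
finger_gap: 0.024
grip_force: 29.9
```

Run:
```python
from h import *
s,p,R=cur();print(s["clock"],p,s["finger_gap"],s["contact_force"])
print(plan(p,R,np.array([.4696,.259,.1068]),Rdown(-np.pi/2,.105),12))
```

```text
16.3 [0.464  0.0448 0.2162] 0.023974824689091723 [ 0.5476 -0.5171 -3.1069]
(array([-0.917, -0.14 ,  0.386]), array([-0.013,  0.053,  0.246]))
```

Call:
send_rows(delta_pos=[[-0.917,-0.14,0.386],[-0.917,-0.14,0.386],[-0.917,-0.14,0.386],[-0.917,-0.14,0.386],[-0.917,-0.14,0.386],[-0.917,-0.14,0.386],[-0.917,-0.14,0.386],[-0.917,-0.14,0.386],[-0.917,-0.14,0.386],[-0.917,-0.14,0.386],[-0.917,-0.14,0.386],[-0.917,-0.14,0.386]], twist=[[-0.013,0.053,0.246],[-0.013,0.053,0.246],[-0.013,0.053,0.246],[-0.013,0.053,0.246],[-0.013,0.053,0.246],[-0.013,0.053,0.246],[-0.013,0.053,0.246],[-0.013,0.053,0.246],[-0.013,0.053,0.246],[-0.013,0.053,0.246],[-0.013,0.053,0.246],[-0.013,0.053,0.246]])

```text
clock: 17.8
ee_pos: [0.47, 0.2593, 0.1064]
tool_rot: [[-0.0, -1.0, -0.0], [-0.995, 0.0, -0.104], [0.104, 0.0, -0.995]]
contact_force: [-1.4, 0.0, -3.1]
finger_gap: 0.0238
grip_force: 30.0
```

Run:
```python
from h import *
s,p,R=cur();print(s["clock"],p,R.tolist(),s["finger_gap"],s["contact_force"])
L=[]
for c in ("scene","top"):
    f=grab_frame(c);np.save(c+"1.npy",f,allow_pickle=True)
    tip=p+R@np.array([-.151,0,-(.0025-GZ)])
    u=proj(f,tip);print(c,"tip predicted",tip,u,[ (np.round(r["pixel"],1),round(r["confidence"],2)) for r in spot_point(c,"bar_toe")])
    x0,y0=(150,140) if c=="scene" else (150,215)
    big=cv2.resize(f["color"][y0:y0+75,x0:x0+80],None,fx=5,fy=5,interpolation=2)
    for w,col in ((tip,(0,0,255)),(np.append(m2w(-.045,0),.044),(0,255,0)),(np.append(m2w(-.072,.028),.05),(255,0,0)),(np.append(m2w(-.072,-.028),.05),(255,0,0)),(np.append(m2w(-.045,.055),.072),(255,0,255)),(np.append(m2w(-.045,-.055),.072),(255,0,255))):
        u=proj(f,w);cv2.circle(big,(int((u[0]+.5-x0)*5),int((u[1]+.5-y0)*5)),2,col,-1)
    L.append(big)
cv2.imwrite("pics/pre.png",np.hstack(L))
```

```text
17.8 [0.47   0.2593 0.1064] [[-0.00018891361405324038, -0.9999999761586752, -0.00010951847021317297], [-0.9945256160684728, 0.00019932333209398393, -0.10449286699978028], [0.10449288633811825, 8.917879891190697e-05, -0.9945256300125557]] 0.02379109740054485 [-1.3507  0.0492 -3.1129]
scene tip predicted [0.4701 0.4094 0.09  ] [194.9565 175.5848] [(array([197.1, 183.5]), 0.64)]
top tip predicted [0.4701 0.4094 0.09  ] [193.042  242.8718] []
```

View pics/pre.png

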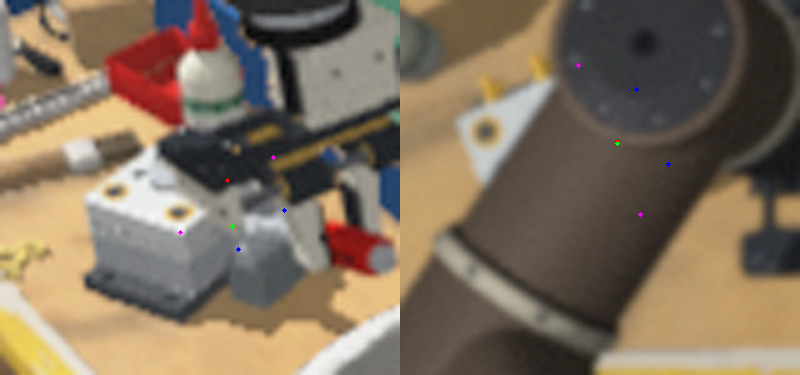

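In the scene crop the toe region is hidden behind the left finger (about (225,190)), and the ridge is at about (255,225) near the blue dots. The red handle end is at (370,250). The arm covers the top view.

Run:
```python
from h import *
s,p,R=cur();f=grab_frame("wrist");np.save("w3.npy",f,allow_pickle=True)
tip=p+R@np.array([-.151,0,-(.0025-GZ)])
for n,w in (("bar_toe",tip),("pry_slot",np.append(m2w(-.045,0),.044)),("fulcrum",np.append(m2w(-.072,0),0)),("top_face",np.append(m2w(-.029,.038),.072)),("mould",np.append(MC,0)),("pry_bar",p+R@np.array([-.045,0,GZ]))):
    print(n,"pred",proj(f,w),[(np.round(r["pixel"],1),round(r["confidence"],2)) for r in spot_point("wrist",n)])
im=f["color"].copy()
for w in [np.append(m2w(x,y),.072) for x in(-.045,.045) for y in (-.055,.055)]+[np.append(m2w(-.072,y),.05) for y in(-.028,.028)]+[tip]:
    u=proj(f,w);cv2.circle(im,(int(u[0]),int(u[1])),3,(0,0,255),-1)
cv2.imwrite("pics/w3.png",im)
```

```text
bar_toe pred [274.8872 459.7959] []
pry_slot pred [270.3554 416.1287] []
fulcrum pred [259.8245 355.1426] [(array([263.2, 352.1]), 0.85), (array([341.4, 154.1]), 0.21)]
top_face pred [324.8953 447.0534] [(array([262.4, 352. ]), 0.65), (array([275.1, 312.6]), 0.65)]
mould pred [289.284  414.3489] []
pry_bar pred [274.4312 328.0325] [(array([277.6, 315.5]), 0.98)]
```

View pics/w3.png

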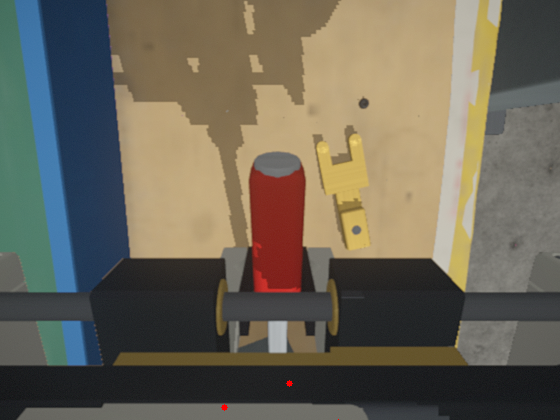

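The wrist view shows the handle from its grey end (277,160) down to the fingers, and the rail at left with the gripper clear of it. The brass shim is at right: prong tips (323,148) and (355,140), grip block at about (355,228).

Run:
```python
from h import *
s,p,R=cur();f=np.load("w3.npy",allow_pickle=True).item()
B=lambda x,y,z:p+R@np.array([-(x-GX),y,-(z-GZ)])
for x in (-.104,-.100):
    print(x,"top",proj(f,B(x,0,.022)),"bot",proj(f,B(x,0,0)),"L",proj(f,B(x,-.012,.011)),"R",proj(f,B(x,.012,.011)))
hsv=cv2.cvtColor(f["color"],cv2.COLOR_BGR2HSV)
print([ (r,hsv[r,277].tolist()) for r in range(146,182,2)])
# shim
i=hsv;m=((i[...,0]>18)&(i[...,0]<32)&(i[...,1]>150)&(i[...,2]>120)).astype(np.uint8);m[:, :300]=0;m[:,400:]=0;m[260:]=0
n,l,st,c=cv2.connectedComponentsWithStats(m);k=1+np.argmax(st[1:,4]);print("mask",st[k])
for nm,px,z in (("prong1",(323,148),.008),("prong2",(355.5,140),.008),("blk ctr",(355,230),.016),("blk end",(357,247),.016)): print(nm,onz(f,px,z))
print([(np.round(r["pixel"],1),r["confidence"],onz(f,r["pixel"],0)) for r in spot_point("wrist","shim")])
ys,xs=np.nonzero(l==k);P=np.array([onz(f,q,.008)[:2] for q in zip(xs,ys)]);u,sv,v=np.linalg.svd(P-P.mean(0),full_matrices=False);print(P.mean(0),v[0],np.degrees(np.arctan2(v[0][1],v[0][0])))
pr=(P-P.mean(0))@v[0];print("len",pr.min(),pr.max())
np.save("shimP.npy",P)
```

```text
-0.104 top [273.8907 161.0233] bot [274.1826 153.4165] L [248.2003 156.9763] R [299.886  156.9346]
-0.1 top [273.9202 170.1531] bot [274.2061 161.4249] L [248.4324 165.5099] R [299.7065 165.4661]
[(146, [19, 85, 192]), (148, [20, 88, 192]), (150, [19, 87, 191]), (152, [21, 15, 116]), (154, [0, 2, 109]), (156, [45, 5, 106]), (158, [30, 7, 105]), (160, [30, 2, 109]), (162, [30, 2, 107]), (164, [20, 7, 108]), (166, [60, 2, 107]), (168, [0, 0, 111]), (170, [60, 2, 120]), (172, [90, 2, 118]), (174, [60, 2, 115]), (176, [0, 7, 113]), (178, [2, 165, 133]), (180, [3, 195, 135])]Traceback (most recent call last):
  File "<stdin>", line 10, in <module>
    return _wrapfunc(a, 'argmax', axis=axis, out=out, **kwds)
    return bound(*args, **kwds)
ValueError: attempt to get argmax of an empty sequence
```

Run:
```python
from h import *
s,p,R=cur();f=np.load("w3.npy",allow_pickle=True).item()
for d in (0,.05,.1,.15):
  for dx in (0,.004):
    Rd=R@Ro.from_euler('y',d).as_matrix()
    g=p+R@np.array([0,0,-.012])
    B=lambda x,y,z:g+Rd@np.array([-(x-GX-dx),y,-(z-GZ-.012)])
    a=[proj(f,B(-.104,0,0)),proj(f,B(-.104,0,.022)),proj(f,B(-.1005,0,.022))]
    print(d,dx,"bot %.0f top %.0f bound %.0f"%tuple(q[1] for q in a),"width mid", proj(f,B(-.09,.012,.014))[0]-proj(f,B(-.09,-.012,.014))[0])
r=f["color"].astype(int)
for row in (160,170,185,195,210): 
    c=r[row];k=np.nonzero((c[:,2]-c[:,1]>60)|((abs(c[:,2]-c[:,0])<20)&(c[:,2]<130)))[0];k=k[(k>240)&(k<312)];print(row,k.min(),k.max())
hsv=cv2.cvtColor(f["color"],cv2.COLOR_BGR2HSV);print(hsv[230,345:360:5].tolist(),hsv[180,345].tolist(),hsv[200,200].tolist())
```

```text
0 0 bot 153 top 161 bound 169 width mid 51.217604333805895
0 0.004 bot 145 top 152 bound 160 width mid 51.62836408212459
0.05 0 bot 153 top 163 bound 171 width mid 51.9502771854805
0.05 0.004 bot 145 top 154 bound 162 width mid 52.43953074264567
0.1 0 bot 153 top 166 bound 174 width mid 52.69119328258529
0.1 0.004 bot 144 top 156 bound 165 width mid 53.26201311163982
0.15 0 bot 153 top 169 bound 177 width mid 53.43822127723129
0.15 0.004 bot 144 top 159 bound 168 width mid 54.093512294346255
160 255 299
170 252 302
185 250 304
195 251 303
210 251 303
[[22, 139, 192], [22, 137, 209], [90, 2, 107]] [22, 137, 207] [19, 86, 195]
```

```bash
cat >> h.py <<'E'
GX=-.044;DEL=.13;GZP=.016  # bar slope = tool pitch+DEL, pivot at bar (GX, GZP), tool z = -(GZP-GZ)
def tcp_for(W,bx,bz,s,yaw_bar=np.pi/2):
    R=Rdown(yaw_bar-np.pi,s-DEL);Rb=Rdown(yaw_bar-np.pi,s)
    return np.array(W)-R@np.array([0,0,-(GZP-GZ)])-Rb@np.array([-(bx-GX),0,-(bz-GZP)]),R
def barpt(p,R,bx,bz):
    return p+R@np.array([0,0,-(GZP-GZ)])+R@Ro.from_euler('y',DEL).as_matrix()@np.array([-(bx-GX),0,-(bz-GZP)])
LINE=m2w(-.045,.004)  # mouth point on the bar's line
CY=LINE[1]-.0294       # crest y on it
def lever(depth,s,h=0.0):  # tip depth along bar (m, neg = outside); bar touching crest + h
    bxc=.106-(depth+.0294)
    return tcp_for([LINE[0],CY+.008*np.sin(-s)*0,.05+h],bxc,0,s)
E
python3 - <<'E'
from h import *
s,p,R=cur();print(s["clock"],p)
print("tip now est",barpt(p,R,.106,.0025))
q,Rq=lever(-.008,.105,.008);print(q);print(plan(p,R,q,Rq,6))
q2,R2=lever(-.008,.105,-.004);print(q2);print(plan(q,Rq,q2,R2,12))
E
```

```text
18.35 [0.4694 0.2589 0.1069]
tip now est [0.4692 0.403  0.0717]
[0.4696 0.2617 0.0746]
(array([-0.037, -0.002,  0.268]), array([-0.001, -0.269,  0.002]))
[0.4696 0.2617 0.0626]
(array([0.001, 0.   , 0.05 ]), array([0., 0., 0.]))
```

Call:
send_rows(delta_pos=[[-0.037,-0.002,0.268],[-0.037,-0.002,0.268],[-0.037,-0.002,0.268],[-0.037,-0.002,0.268],[-0.037,-0.002,0.268],[-0.037,-0.002,0.268],[0,0,0]], twist=[[0,-0.269,0.002],[0,-0.269,0.002],[0,-0.269,0.002],[0,-0.269,0.002],[0,-0.269,0.002],[0,-0.269,0.002],[0,0,0]])

```text
clock: 19.23
ee_pos: [0.4698, 0.2621, 0.0741]
tool_rot: [[-0.0, -1.0, 0.0], [-1.0, 0.0, 0.026], [-0.026, -0.0, -1.0]]
contact_force: [-0.8, 1.3, -0.7]
finger_gap: 0.0235
grip_force: 30.0
```

Call:
send_rows(delta_pos=[[0,0,0.1],[0,0,0.1],[0,0,0.1]], twist=[[0,0,0],[0,0,0],[0,0,0]])

```text
clock: 19.6
ee_pos: [0.4695, 0.2621, 0.0681]
tool_rot: [[0.001, -1.0, -0.0], [-1.0, -0.001, 0.024], [-0.024, 0.0, -1.0]]
contact_force: [-0.5, -1.0, 0.6]
finger_gap: 0.0237
grip_force: 30.0
```

Call:
send_rows(delta_pos=[[0,0,0.05],[0,0,0.05]], twist=[[0,0,0],[0,0,0]])

```text
clock: 19.85
ee_pos: [0.4695, 0.2621, 0.0662]
tool_rot: [[0.001, -1.0, -0.0], [-1.0, -0.001, 0.024], [-0.024, 0.0, -1.0]]
contact_force: [0.2, -2.0, 0.5]
finger_gap: 0.024
grip_force: 30.0
```

```bash
cat >> h.py <<'E'
from scipy.optimize import least_squares
def handle_fit(f,p,R):
    hsv=cv2.cvtColor(f["color"],cv2.COLOR_BGR2HSV)
    o=[]
    for c in (272,275,278,281):
        col=hsv[60:290,c]
        red=(col[:,1]>140)&((col[:,0]<12)|(col[:,0]>170));grey=(col[:,1]<45)
        b=np.nonzero(red)[0].min();g=b
        while g>0 and not(col[g-1,1]>55 and 12<=col[g-1,0]<=30): g-=1
        o.append((60+g,60+b))
    e,b=np.median(o,axis=0)
    def res(v):
        Rd=R@Ro.from_euler('y',v[0]).as_matrix();g=p+R@np.array([0,0,-(GZP-GZ)])
        B=lambda x,z:proj(f,g+Rd@np.array([-(x-v[1]),0,-(z-GZP)]))[1]
        return [B(-.104,0)-e,B(-.1005,.022)-b]
    return e,b,least_squares(res,[.1,-.045],x_scale=[.1,.01]).x
E
python3 - <<'E'
from h import *
s,p,R=cur()
f=np.load("w3.npy",allow_pickle=True).item();s3,R3=np.array([.47,.2593,.1064]),Rdown(-np.pi/2,.1047)
print(handle_fit(f,s3,R3))
f=grab_frame("wrist");np.save("w4.npy",f,allow_pickle=True);print(handle_fit(f,p,R))
print(np.array(s["contact_force"]),np.array(s["wrist_torque"]))
for n in ("mould","fulcrum","pry_bar"):
    print(n,[(np.round(r["pixel"],1),round(r["confidence"],2)) for r in spot_point("wrist",n)])
print("pred ful",proj(f,np.append(m2w(-.072,0),0)))
E
```

```text
(np.float64(152.0), np.float64(177.5), array([ 0.1784, -0.0442]))
(np.float64(150.0), np.float64(171.0), array([ 0.1038, -0.0441]))
[ 0.2099 -2.0459  0.4761] [-0.3674  0.0542 -0.0123]
mould []
fulcrum [(array([261. , 357.2]), 0.47)]
pry_bar [(array([276.8, 323.7]), 0.85)]
pred ful [258.4508 359.478 ]
```

Call:
send_rows(delta_pos=[[-0.149,0,0.019],[-0.149,0,0.019],[-0.149,0,0.019],[-0.149,0,0.019]], twist=[[0,0,0],[0,0,0],[0,0,0],[0,0,0]])

```text
clock: 20.55
ee_pos: [0.4695, 0.2744, 0.065]
tool_rot: [[0.001, -1.0, -0.0], [-1.0, -0.001, 0.024], [-0.024, 0.0, -1.0]]
contact_force: [0.3, -1.8, -0.9]
finger_gap: 0.0239
grip_force: 30.0
```

Call:
send_rows(delta_pos=[[-0.149,0,0.019],[-0.149,0,0.019]], twist=[[0,0,0],[0,0,0]])

```text
clock: 20.8
ee_pos: [0.4695, 0.2804, 0.0643]
tool_rot: [[0.0, -1.0, -0.0], [-1.0, -0.0, 0.024], [-0.024, 0.0, -1.0]]
contact_force: [0.2, -0.3, -1.4]
finger_gap: 0.024
grip_force: 30.0
```

Call:
send_rows(delta_pos=[[-0.149,0,0.019],[-0.149,0,0.019]], twist=[[0,0,0],[0,0,0]])

```text
clock: 21.05
ee_pos: [0.4693, 0.2862, 0.0635]
tool_rot: [[0.0, -1.0, -0.0], [-1.0, -0.0, 0.024], [-0.024, 0.0, -1.0]]
contact_force: [0.4, -0.8, -2.4]
finger_gap: 0.0239
grip_force: 30.0
```

Run:
```python
from h import *
s,p,R=cur();f=grab_frame("wrist");print(p,handle_fit(f,p,R),s["contact_force"],s["wrist_torque"])
```

```text
[0.4693 0.2862 0.0635] (np.float64(150.0), np.float64(171.5), array([ 0.1127, -0.0441])) [ 0.4355 -0.7909 -2.42  ] [-0.1904 -0.0248 -0.0004]
```

```bash
cat >> h.py <<'E'
def about_crest(p,R,ang,back=0.):
    ax=R[:,1];C=np.array([p[0],CY,.042]);Q=Ro.from_rotvec(ax*ang).as_matrix()
    q=C+Q@(p-C);Rn=Q@R;return q+back*Rn[:,0],Rn
E
python3 - <<'E'
from h import *
s,p,R=cur()
q,Rq=about_crest(p,R,-.30,.001);print(q);print(plan(p,R,q,Rq,24))
E
```

```text
[0.4695 0.2837 0.0324]
(array([0.017, 0.   , 0.063]), array([ 0.   , -0.156, -0.   ]))
```

Call:
send_rows(delta_pos=[[0.017,0,0.063],[0.017,0,0.063],[0.017,0,0.063],[0.017,0,0.063],[0.017,0,0.063],[0.017,0,0.063],[0.017,0,0.063],[0.017,0,0.063],[0.017,0,0.063],[0.017,0,0.063],[0.017,0,0.063],[0.017,0,0.063]], twist=[[0,-0.156,0],[0,-0.156,0],[0,-0.156,0],[0,-0.156,0],[0,-0.156,0],[0,-0.156,0],[0,-0.156,0],[0,-0.156,0],[0,-0.156,0],[0,-0.156,0],[0,-0.156,0],[0,-0.156,0]])

```text
clock: 22.6
ee_pos: [0.4701, 0.2846, 0.0496]
tool_rot: [[0.001, -1.0, 0.001], [-0.984, -0.001, 0.176], [-0.176, -0.002, -0.984]]
contact_force: [-4.8, 4.7, 9.4]
finger_gap: 0.0239
grip_force: 30.0
```

Call:
send_rows(delta_pos=[[0.017,0,0.063],[0.017,0,0.063],[0.017,0,0.063],[0.017,0,0.063]], twist=[[0,-0.156,0],[0,-0.156,0],[0,-0.156,0],[0,-0.156,0]])

```text
clock: 23.1
ee_pos: [0.4702, 0.2848, 0.0449]
tool_rot: [[0.002, -1.0, 0.002], [-0.974, -0.001, 0.226], [-0.226, -0.002, -0.974]]
contact_force: [-5.6, 6.5, 11.0]
finger_gap: 0.0241
grip_force: 30.0
```

Run:
```python
from h import *
s,p,R=cur();f=grab_frame("wrist");print(p,handle_fit(f,p,R),s["contact_force"],s["wrist_torque"],np.arcsin(R[2,0]))
```

```text
[0.4702 0.2848 0.0449] (np.float64(151.0), np.float64(173.5), array([ 0.1285, -0.0448])) [-5.6113  6.5331 11.0279] [2.1031 2.2292 0.6747] -0.22778846975388545
```

Call:
send_rows(delta_pos=[[0.017,0,0.063],[0.017,0,0.063],[0.017,0,0.063],[0.017,0,0.063],[0.017,0,0.063],[0.017,0,0.063],[0.017,0,0.063],[0.017,0,0.063]], twist=[[0,-0.156,0],[0,-0.156,0],[0,-0.156,0],[0,-0.156,0],[0,-0.156,0],[0,-0.156,0],[0,-0.156,0],[0,-0.156,0]])

```text
clock: 24.15
ee_pos: [0.4708, 0.2858, 0.0353]
tool_rot: [[0.003, -1.0, 0.003], [-0.946, -0.002, 0.323], [-0.323, -0.004, -0.946]]
contact_force: [-6.0, 7.2, 15.7]
finger_gap: 0.0235
grip_force: 30.1
```

Run:
```python
from h import *
s,p,R=cur();f=grab_frame("wrist");print(p,handle_fit(f,p,R),s["contact_force"],s["wrist_torque"],np.arcsin(R[2,0]))
a=np.load("scene1.npy",allow_pickle=True).item();b=grab_frame("scene");np.save("scene2.npy",b,allow_pickle=True)
# vertical shift of the top's near corner patch
A=cv2.resize(a["color"][165:205,160:185],None,fx=8,fy=8,interpolation=2);B=cv2.resize(b["color"][165:205,160:185],None,fx=8,fy=8,interpolation=2)
cv2.imwrite("pics/lift.png",np.hstack([A,B]))
ga=cv2.cvtColor(a["color"],cv2.COLOR_BGR2GRAY);gb=cv2.cvtColor(b["color"],cv2.COLOR_BGR2GRAY)
for (x,y,w,h) in ((166,172,14,10),(180,175,12,10)):
    T=cv2.resize(ga[y:y+h,x:x+w],None,fx=8,fy=8,interpolation=2);S=cv2.resize(gb[y-8:y+h+8,x-5:x+w+5],None,fx=8,fy=8,interpolation=2)
    r=cv2.matchTemplate(S,T,cv2.TM_CCOEFF_NORMED);_,v,_,l=cv2.minMaxLoc(r);print(v,l[0]/8-5,l[1]/8-8)
q=np.append(m2w(-.029,.038),.072);print("px per 10mm",proj(b,q+[0,0,.01])-proj(b,q))
```

```text
[0.4708 0.2858 0.0353] (np.float64(151.0), np.float64(174.0), array([ 0.1373, -0.0449])) [-5.9511  7.1638 15.7205] [3.3761 2.1927 1.1666] -0.32889926975548317
0.9105994701385498 0.0 -1.375
0.6305919885635376 -0.625 -1.75
px per 10mm [-0.3853 -2.3457]
```

View pics/lift.png

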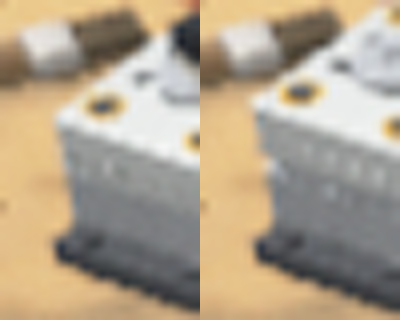

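The crop shows the top half's corner moved up from (62,122) to (58,105), with a parting gap now visible at (270,168). That is about 2 px, or 7–8 mm of lift, so a bit more is needed.

Call:
send_rows(delta_pos=[[0.017,0,0.063],[0.017,0,0.063],[0.017,0,0.063],[0.017,0,0.063],[0.017,0,0.063],[0.017,0,0.063],[0.017,0,0.063],[0,0,0]], twist=[[0,-0.156,0],[0,-0.156,0],[0,-0.156,0],[0,-0.156,0],[0,-0.156,0],[0,-0.156,0],[0,-0.156,0],[0,0,0]])

```text
clock: 25.25
ee_pos: [0.4712, 0.287, 0.0265]
tool_rot: [[0.003, -1.0, 0.003], [-0.914, -0.001, 0.405], [-0.405, -0.004, -0.914]]
contact_force: [-4.9, 9.8, 15.6]
finger_gap: 0.0232
grip_force: 30.2
```

```bash
cat >> h.py <<'E'
def lift(b):
    a=np.load("scene0.npy",allow_pickle=True).item()
    ga=cv2.cvtColor(a["color"],cv2.COLOR_BGR2GRAY);gb=cv2.cvtColor(b["color"],cv2.COLOR_BGR2GRAY)
    o=[]
    for (x,y,w,h) in ((166,172,14,10),(167,173,10,8),(164,176,8,8)):
        T=cv2.resize(ga[y:y+h,x:x+w],None,fx=8,fy=8,interpolation=2);S=cv2.resize(gb[y-6:y+h+4,x-3:x+w+3],None,fx=8,fy=8,interpolation=2)
        r=cv2.matchTemplate(S,T,cv2.TM_CCOEFF_NORMED);_,v,_,l=cv2.minMaxLoc(r);o.append((round(v,2),(6-l[1]/8)/.2346))
    return o
E
python3 - <<'E'
from h import *
s,p,R=cur();f=grab_frame("wrist");print(p,handle_fit(f,p,R),s["contact_force"],s["wrist_torque"],np.arcsin(R[2,0]))
b=grab_frame("scene");np.save("scene3.npy",b,allow_pickle=True)
for n in (1,2,3): print(n,lift(np.load(f"scene{n}.npy",allow_pickle=True).item()))
E
```

```text
[0.4712 0.287  0.0265] (np.float64(151.0), np.float64(174.0), array([ 0.1374, -0.045 ])) [-4.9203  9.7937 15.5599] [3.9178 1.5764 1.3233] -0.41668385500371935
1 [(1.0, 0.0), (1.0, 0.0), (0.99, 0.0)]
2 [(0.91, 5.861040068201193), (0.91, 5.861040068201193), (0.88, 5.861040068201193)]
3 [(0.84, 9.59079283887468), (0.84, 9.59079283887468), (0.81, 9.59079283887468)]
```

Call:
send_rows(delta_pos=[[0.017,0,0.063],[0.017,0,0.063],[0.017,0,0.063],[0.017,0,0.063],[0,0,0]], twist=[[0,-0.156,0],[0,-0.156,0],[0,-0.156,0],[0,-0.156,0],[0,0,0]])

```text
clock: 25.98
ee_pos: [0.4713, 0.2882, 0.0217]
tool_rot: [[0.003, -1.0, 0.003], [-0.893, -0.001, 0.45], [-0.45, -0.004, -0.893]]
contact_force: [-4.6, 10.6, 15.7]
finger_gap: 0.0239
grip_force: 30.1
```

Run:
```python
from h import *
s,p,R=cur();f=grab_frame("wrist");print(p,handle_fit(f,p,R),s["contact_force"],s["wrist_torque"],np.arcsin(R[2,0]))
b=grab_frame("scene");np.save("scene4.npy",b,allow_pickle=True)
print(lift(b))
q,Rq=about_crest(p,R,.22,.0);q=q+[0,0,.001];print(q,plan(p,R,q,Rq,6))
r=q+[0,-.075,.008];print(plan(q,Rq,r,Rq,6))
```

```text
[0.4713 0.2882 0.0217] (np.float64(151.0), np.float64(174.0), array([ 0.1374, -0.045 ])) [-4.6218 10.6159 15.7495] [4.4947 1.5424 1.3184] -0.4671958807184504
[(0.81, 12.254901960784313), (0.8, 12.254901960784313), (0.8, 11.722080136402386)]
[0.4712 0.2861 0.0449] (array([-0.055, -0.   , -0.186]), array([0.   , 0.458, 0.   ]))
(array([ 0.59 ,  0.001, -0.218]), array([0., 0., 0.]))
```

Call:
send_rows(delta_pos=[[-0.055,0,-0.186],[-0.055,0,-0.186],[-0.055,0,-0.186],[-0.055,0,-0.186],[-0.055,0,-0.186],[-0.055,0,-0.186],[0.59,0,-0.218],[0.59,0,-0.218],[0.59,0,-0.218],[0.59,0,-0.218],[0.59,0,-0.218],[0.59,0,-0.218]], twist=[[0,0.458,0],[0,0.458,0],[0,0.458,0],[0,0.458,0],[0,0.458,0],[0,0.458,0],[0,0,0],[0,0,0],[0,0,0],[0,0,0],[0,0,0],[0,0,0]])

```text
clock: 27.58
ee_pos: [0.4696, 0.2069, 0.0502]
tool_rot: [[0.0, -1.0, -0.0], [-0.971, -0.0, 0.239], [-0.239, 0.0, -0.971]]
contact_force: [0.5, -0.4, -3.2]
finger_gap: 0.0237
grip_force: 30.0
```

Run:
```python
from h import *
s,p,R=cur();print(s["clock"],p,s["contact_force"],np.arcsin(R[2,0]))
b=grab_frame("scene");np.save("scene5.npy",b,allow_pickle=True);print(lift(b))
f=np.load("w3.npy",allow_pickle=True).item()
i=cv2.cvtColor(f["color"],cv2.COLOR_BGR2HSV)
m=((i[...,0]>=20)&(i[...,0]<=26)&(i[...,1]>112)).astype(np.uint8);m[:,:305]=0;m[:,385:]=0;m[256:]=0;m[:120]=0
n,l,st,c=cv2.connectedComponentsWithStats(m);k=1+np.argmax(st[1:,4]);print("mask",st[k])
for nm,px,z in (("prong1",(323,148),.008),("prong2",(355.5,140),.008),("blk ctr",(355,226),.016),("hole",(356,230),.016)): print(nm,onz(f,px,z))
print([(np.round(r["pixel"],1),r["confidence"]) for r in spot_point("wrist","shim")])
ys,xs=np.nonzero(l==k)
for z in (.004,.008):
    P=np.array([onz(f,q,z)[:2] for q in zip(xs,ys)]).astype(np.float32)*1000;print(cv2.minAreaRect(P))
```

```text
27.575 [0.4696 0.2069 0.0502] [ 0.514  -0.3654 -3.195 ] -0.2414349717815098
[(0.82, 12.254901960784313), (0.81, 12.254901960784313), (0.81, 11.722080136402386)]
mask [ 316  133   55  118 3410]
prong1 [0.4308 0.2    0.008 ]
prong2 [0.405  0.1937 0.008 ]
blk ctr [0.4039 0.2627 0.016 ]
hole [0.4029 0.2661 0.016 ]
[(array([408.6,  99. ]), 0.61)]
((408.7079162597656, 238.76052856445312), (37.708492279052734, 97.29662322998047), 12.724467277526855)
((409.5950622558594, 238.0759735107422), (37.14794921875, 95.85028076171875), 12.724525451660156)
```

Run:
```python
from h import *
s,p,R=cur()
q=np.array([.485,.188,.010]);Rq=Rdown(-np.pi/2,-.14)
print(plan(p,R,q,Rq,6))
print(plan(q,Rq,q-[0,0,.005],Rq,2))
```

```text
(array([ 0.218, -0.129,  0.298]), array([ 0.   ,  0.211, -0.002]))
(array([0.017, 0.   , 0.124]), array([0., 0., 0.]))
```

Call:
send_rows(delta_pos=[[0.218,-0.129,0.298],[0.218,-0.129,0.298],[0.218,-0.129,0.298],[0.218,-0.129,0.298],[0.218,-0.129,0.298],[0.218,-0.129,0.298],[0.017,0,0.124],[0.017,0,0.124],[0,0,0]], twist=[[0,0.211,0],[0,0.211,0],[0,0.211,0],[0,0.211,0],[0,0.211,0],[0,0.211,0],[0,0,0],[0,0,0],[0,0,0]])

```text
clock: 28.8
ee_pos: [0.485, 0.1894, 0.0049]
tool_rot: [[0.0, -1.0, -0.0], [-0.99, -0.0, 0.14], [-0.14, 0.0, -0.99]]
contact_force: [-0.0, 0.2, -2.6]
finger_gap: 0.0234
grip_force: 30.0
```

Call:
send_rows(delta_pos=[[0,0,0],[0,0,0],[0,0,0],[0,0,0]], twist=[[0,0,0],[0,0,0],[0,0,0],[0,0,0]], gripper=130)

```text
clock: 29.3
ee_pos: [0.4851, 0.1895, 0.0051]
tool_rot: [[0.0, -1.0, 0.0], [-0.99, -0.0, 0.14], [-0.14, -0.0, -0.99]]
contact_force: [0.3, 0.2, -0.2]
finger_gap: 0.0427
grip_force: 0.0
```

Run:
```python
from h import *
s,p,R=cur()
print(s["clock"],p,s["contact_force"])
u=p+np.array([0,0,.055]);Ru=Rdown(np.radians(-88))
g=np.array([.4027,.2670]);Rg=Rdown(np.radians(-77.3))
a=np.append(g,.05)
print(plan(p,R,u,Ru,4));print(plan(u,Ru,a,Rg,8));print(plan(a,Rg,np.append(g,.003),Rg,4))
```

```text
29.3 [0.4851 0.1895 0.0051] [ 0.3263  0.1822 -0.2481]
(array([-0.06 , -0.001, -0.685]), array([-0.008,  0.438, -0.108]))
(array([-0.542,  0.456,  0.063]), array([ 0.   ,  0.   , -0.292]))
(array([0.   , 0.   , 0.588]), array([0., 0., 0.]))
```

Call:
send_rows(delta_pos=[[-0.06,0,-0.685],[-0.06,0,-0.685],[-0.06,0,-0.685],[-0.06,0,-0.685],[-0.542,0.456,0.063],[-0.542,0.456,0.063],[-0.542,0.456,0.063],[-0.542,0.456,0.063],[-0.542,0.456,0.063],[-0.542,0.456,0.063],[-0.542,0.456,0.063],[-0.542,0.456,0.063]], twist=[[-0.008,0.438,-0.108],[-0.008,0.438,-0.108],[-0.008,0.438,-0.108],[-0.008,0.438,-0.108],[0,0,-0.292],[0,0,-0.292],[0,0,-0.292],[0,0,-0.292],[0,0,-0.292],[0,0,-0.292],[0,0,-0.292],[0,0,-0.292]])

```text
clock: 30.8
ee_pos: [0.4018, 0.2675, 0.0497]
tool_rot: [[0.222, -0.975, -0.0], [-0.975, -0.222, 0.0], [-0.0, 0.0, -1.0]]
contact_force: [-0.4, -0.6, 0.6]
finger_gap: 0.0427
grip_force: 0.0
```

Run:
```python
from h import *
s,p,R=cur()
print(s["clock"],p,R[:,0],s["contact_force"])
f=grab_frame("wrist");np.save("w6.npy",f,allow_pickle=True)
cv2.imwrite("pics/w6.png",f["color"])
sx=np.array([.22,-.976]);o=np.array([.4163,.2068])
print("pred origin",proj(f,np.append(o,0)),"slot end",proj(f,np.append(o-.007*sx,.008)),[(np.round(r["pixel"],1),r["confidence"]) for r in spot_point("wrist","shim")],"bar",[(np.round(r["pixel"],1),r["confidence"],onz(f,r["pixel"],0)) for r in spot_point("wrist","pry_bar")])
i=cv2.cvtColor(f["color"],cv2.COLOR_BGR2HSV)
m=((i[...,0]>=20)&(i[...,0]<=26)&(i[...,1]>112)).astype(np.uint8)
n,l,st,c=cv2.connectedComponentsWithStats(m)
for k in np.argsort(-st[1:,4])[:3]+1:
    ys,xs=np.nonzero(l==k);P=np.array([onz(f,q,.008)[:2] for q in zip(xs,ys)]).astype(np.float32)*1000;print(st[k],cv2.minAreaRect(P))
```

```text
30.8 [0.4018 0.2675 0.0497] [ 0.2217 -0.9751 -0.0001] [-0.3655 -0.5724  0.6021]
pred origin [273.2046 135.7971] slot end [273.108  148.6999] [(array([272.2, 130.2]), 0.58)] bar [(array([158.7, 155. ]), 0.83, array([0.4854, 0.2348, 0.    ]))]
[ 244  111   61  148 5561] ((408.862548828125, 238.95437622070312), (36.91526794433594, 96.61930847167969), 12.393692016601562)
[ 396    0  126  259 5430] ((310.7817687988281, 186.909912109375), (161.50601196289062, 17.300928115844727), 89.46266174316406)
[ 153  346  355   20 5205] ((337.97216796875, 356.638427734375), (272.1275634765625, 17.789766311645508), 12.698294639587402)
```

View pics/w6.png

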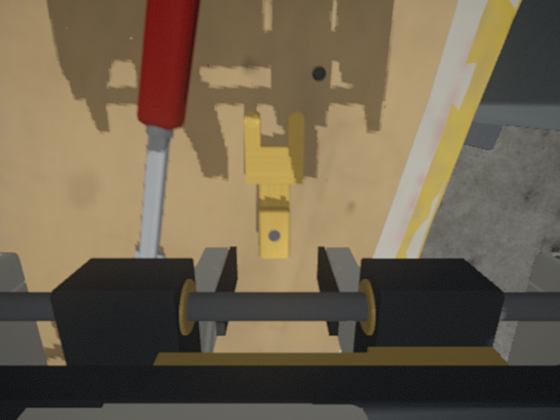

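The wrist view shows the shim between and ahead of the open fingers, its block at (274,232) and fork at (273,145), aligned with the tool. The bar lies flat at the left, clear of it. This was the tenth and last picture.

Call:
send_rows(delta_pos=[[0,0,0.588],[0,0,0.588],[0,0,0.588],[0,0,0.588],[0,0,0]], twist=[[0,0,0],[0,0,0],[0,0,0],[0,0,0],[0,0,0]])

```text
clock: 31.58
ee_pos: [0.4022, 0.2662, 0.0016]
tool_rot: [[0.22, -0.976, -0.001], [-0.976, -0.22, -0.002], [0.002, 0.002, -1.0]]
contact_force: [-0.2, 0.2, -0.2]
finger_gap: 0.0432
grip_force: 0.0
```

Call:
send_rows(delta_pos=[[0,0,0],[0,0,0],[0,0,0],[0,0,0],[0,0,0],[0,0,0]], twist=[[0,0,0],[0,0,0],[0,0,0],[0,0,0],[0,0,0],[0,0,0]], gripper=255)

```text
clock: 32.33
ee_pos: [0.4027, 0.2671, 0.0031]
tool_rot: [[0.22, -0.975, 0.0], [-0.975, -0.22, 0.0], [-0.0, -0.0, -1.0]]
contact_force: [-2.0, -0.7, 5.8]
finger_gap: 0.0196
grip_force: 29.9
```

```bash
cat >> h.py <<'E'
PIN=m2w(-.029,.038);SX=-my;SHY=np.arctan2(SX[1],SX[0])
E
python3 - <<'E'
from h import *
s,p,R=cur()
print(s["clock"],p,s["contact_force"],s["finger_gap"],s["grip_force"],"PIN",PIN,SX,np.degrees(SHY))
o=np.array([.4089,.2388])+.0325*np.array([.217,-.976]);off=R.T@(np.append(o,0)-p);print("shim origin in tool",off)
np.save("off.npy",off)
Rt=Rdown(SHY)
# pre-insert: origin 45mm short, z clearance
q=np.append(PIN-.05*SX,.047+.022)-Rt@off
u=p+[0,0,.075]
print(plan(p,R,u,R,4),q,plan(u,R,q,Rt,24))
E
```

```text
32.325 [0.4027 0.2671 0.0031] [-2.0299 -0.7431  5.7672] 0.019599830157889877 29.891931116580963 PIN [0.4321 0.4182] [0.9184 0.3955] 23.299999999999997
shim origin in tool [0.0615 0.0003 0.0031]
(array([-0.   , -0.   , -0.937]), array([0., 0., 0.])) [0.3295 0.3744 0.0721] (array([-0.276, -0.138,  0.013]), array([-0.   ,  0.   , -0.914]))
```

Call:
send_rows(delta_pos=[[0,0,-0.937],[0,0,-0.937],[0,0,-0.937],[0,0,-0.937],[-0.276,-0.138,0.013],[-0.276,-0.138,0.013],[-0.276,-0.138,0.013],[-0.276,-0.138,0.013],[-0.276,-0.138,0.013],[-0.276,-0.138,0.013],[-0.276,-0.138,0.013],[-0.276,-0.138,0.013]], twist=[[0,0,0],[0,0,0],[0,0,0],[0,0,0],[0,0,-0.914],[0,0,-0.914],[0,0,-0.914],[0,0,-0.914],[0,0,-0.914],[0,0,-0.914],[0,0,-0.914],[0,0,-0.914]])

```text
clock: 33.83
ee_pos: [0.4015, 0.3154, 0.0752]
tool_rot: [[0.724, -0.69, -0.001], [-0.69, -0.724, -0.001], [-0.0, 0.001, -1.0]]
contact_force: [0.0, -0.3, -0.8]
finger_gap: 0.0199
grip_force: 29.9
```

Call:
send_rows(delta_pos=[[-0.276,-0.138,0.013],[-0.276,-0.138,0.013],[-0.276,-0.138,0.013],[-0.276,-0.138,0.013],[-0.276,-0.138,0.013],[-0.276,-0.138,0.013],[-0.276,-0.138,0.013],[-0.276,-0.138,0.013],[-0.276,-0.138,0.013],[-0.276,-0.138,0.013],[-0.276,-0.138,0.013],[-0.276,-0.138,0.013]], twist=[[0,0,-0.914],[0,0,-0.914],[0,0,-0.914],[0,0,-0.914],[0,0,-0.914],[0,0,-0.914],[0,0,-0.914],[0,0,-0.914],[0,0,-0.914],[0,0,-0.914],[0,0,-0.914],[0,0,-0.914]])

```text
clock: 35.33
ee_pos: [0.3528, 0.368, 0.0721]
tool_rot: [[0.993, 0.116, -0.001], [0.116, -0.993, -0.001], [-0.001, 0.001, -1.0]]
contact_force: [0.2, -0.8, -1.8]
finger_gap: 0.0197
grip_force: 29.9
```

Run:
```python
from h import *
s,p,R=cur();off=np.load("off.npy")
print(s["clock"],p,R[:,0],s["contact_force"],s["finger_gap"])
Rt=Rdown(SHY)
q=np.append(PIN-.05*SX,.0475)-Rt@off
print(q,plan(p,R,q,Rt,6))
f=grab_frame("wrist");np.save("w7.npy",f,allow_pickle=True)
# top face of mould: white rect at z=.072+.012
for n,w in (("top_face",np.append(PIN,.084)),("pin_foot",np.append(PIN,.044)),("shim",p+R@off),("mould",np.append(MC,0))):
    print(n,proj(f,w),[(np.round(r["pixel"],1),round(r["confidence"],2)) for r in spot_point("wrist",n)])
for x,y in((-.045,.055),(-.045,-.055),(.045,.055),(.045,-.055)): print("corner",x,y,proj(f,np.append(m2w(x,y),.084)))
hsv=cv2.cvtColor(f["color"],cv2.COLOR_BGR2HSV)
m=((hsv[...,1]<45)&(hsv[...,2]>165)).astype(np.uint8);m[250:]=0
m=cv2.morphologyEx(m,cv2.MORPH_CLOSE,np.ones((25,25)))
n,l,st,c=cv2.connectedComponentsWithStats(m)
for k in np.argsort(-st[1:,4])[:2]+1:
    ys,xs=np.nonzero(l==k);P=np.array([onz(f,t,.084)[:2] for t in zip(xs,ys)]).astype(np.float32)*1000;print(st[k],cv2.minAreaRect(P))
```

```text
35.325 [0.3528 0.368  0.0721] [ 0.9933  0.1155 -0.0008] [ 0.2253 -0.7823 -1.849 ] 0.01972851572630802
[0.3295 0.3744 0.0506] (array([-0.176, -0.098,  0.18 ]), array([ 0.001,  0.002, -0.606]))
top_face [181.1229  93.7874] [(array([180.2,  96.3]), 0.64)]
pin_foot [201.6923  95.4707] []
shim [277.031  143.7864] []
mould [153.8176  50.972 ] [(array([152.6,  52.8]), 0.7)]
corner -0.045 0.055 [229.59   121.9297]
corner -0.045 -0.055 [ 122.6836 -197.7215]
corner 0.045 0.055 [ 45.9069 179.5903]
corner 0.045 -0.055 [-103.8341 -103.0909]
[    0     0   228   185 27420] ((434.17352294921875, 454.7751159667969), (72.63542938232422, 96.1470718383789), 22.052227020263672)
[   0  209  257   41 4815] ((366.3370666503906, 443.7324523925781), (20.907331466674805, 127.06395721435547), 6.569751262664795)
```

Call:
send_rows(delta_pos=[[-0.176,-0.098,0.18],[-0.176,-0.098,0.18],[-0.176,-0.098,0.18],[-0.176,-0.098,0.18],[-0.176,-0.098,0.18],[-0.176,-0.098,0.18],[0,0,0.08],[0,0,0]], twist=[[0.001,0.002,-0.606],[0.001,0.002,-0.606],[0.001,0.002,-0.606],[0.001,0.002,-0.606],[0.001,0.002,-0.606],[0.001,0.002,-0.606],[0,0,0],[0,0,0]])

```text
clock: 36.58
ee_pos: [0.3302, 0.3747, 0.0492]
tool_rot: [[0.92, 0.392, 0.001], [0.392, -0.92, 0.0], [0.001, -0.0, -1.0]]
contact_force: [-0.1, -0.2, -0.8]
finger_gap: 0.0197
grip_force: 29.9
```

Run:
```python
from h import *
s,p,R=cur();off=np.load("off.npy")
print(s["clock"],p,R.tolist(),s["contact_force"])
f=grab_frame("wrist");np.save("w8.npy",f,allow_pickle=True)
for n,w in (("top_face",np.append(PIN,.084)),("pin_foot",np.append(PIN,.044)),("shim",p+R@off),("mould",np.append(MC,0))):
    print(n,proj(f,w),[(np.round(r["pixel"],1),round(r["confidence"],2)) for r in spot_point("wrist",n)])
i=cv2.cvtColor(f["color"],cv2.COLOR_BGR2HSV)
m=((i[...,0]>=20)&(i[...,0]<=26)&(i[...,1]>112)).astype(np.uint8);m[270:]=0
n,l,st,c=cv2.connectedComponentsWithStats(m)
for k in np.argsort(-st[1:,4])[:3]+1:
    ys,xs=np.nonzero(l==k);P=np.array([onz(f,t,.054)[:2] for t in zip(xs,ys)]).astype(np.float32)*1000;print("yellow",st[k],cv2.minAreaRect(P))
m=((i[...,1]<45)&(i[...,2]>165)).astype(np.uint8);m[250:]=0
# near (+y) edge of the top plate and the pry-side edge
n,l,st,c=cv2.connectedComponentsWithStats(m);k=1+np.argmax(st[1:,4]);print(st[k])
cn=max(cv2.findContours((l==k).astype(np.uint8),0,1)[0],key=len)[:,0]
e=np.array([w2m(onz(f,t,.084)) for t in cn])*1000
a=e[(abs(e[:,1]-55)<6)&(abs(e[:,0])<30)];b=e[(abs(e[:,0]+45)<6)&(e[:,1]<45)]
print("+y edge",len(a),np.median(a[:,1]) if len(a) else 0,"pry edge",len(b),np.median(b[:,0]) if len(b) else 0)
```

```text
36.575 [0.3302 0.3747 0.0492] [[0.9199797271452047, 0.3919656091014898, 0.0005127606974057269], [0.3919654628556196, -0.9199798602776087, 0.0003641592669653057], [0.0006144674236411454, -0.00013403465896733775, -0.9999998022322282]] [-0.0718 -0.2012 -0.8379]
top_face [277.0507   9.4795] [(array([277.1,  10.9]), 0.89)]
pin_foot [277.0583  33.45  ] []
shim [277.9694 143.826 ] []
mould [223.7916 -27.3363] []
yellow [    0   114   316   156 13361] ((341.35791015625, 441.11102294921875), (79.29865264892578, 148.60365295410156), 23.047861099243164)
yellow [  71    0   63   48 1170] ((405.0283203125, 486.47894287109375), (17.703073501586914, 25.999162673950195), 23.01239013671875)
yellow [ 247    0   62   49 1134] ((433.60693359375, 418.699462890625), (18.088346481323242, 25.623958587646484), 23.012432098388672)
[   54     0   271    70 12957]
+y edge 198 56.04392470828373 pry edge 77 -42.68485903150247
```

Call:
send_rows(delta_pos=[[0.3,0,0],[0.3,0,0],[0.3,0,0],[0.3,0,0]], twist=[[0,0,0],[0,0,0],[0,0,0],[0,0,0]])

```text
clock: 37.33
ee_pos: [0.3525, 0.3844, 0.0493]
tool_rot: [[0.919, 0.393, 0.001], [0.393, -0.919, 0.001], [0.001, -0.0, -1.0]]
contact_force: [0.6, -0.3, -1.6]
finger_gap: 0.0196
grip_force: 29.9
```

Call:
send_rows(delta_pos=[[0.25,0,0],[0.25,0,0],[0.25,0,0]], twist=[[0,0,0],[0,0,0],[0,0,0]])

```text
clock: 37.7
ee_pos: [0.3662, 0.3902, 0.0493]
tool_rot: [[0.919, 0.393, 0.001], [0.393, -0.919, 0.001], [0.001, -0.0, -1.0]]
contact_force: [0.8, -0.1, -0.5]
finger_gap: 0.0195
grip_force: 29.9
```

Call:
send_rows(delta_pos=[[0.15,0,0],[0.1,0,0],[0.1,0,0]], twist=[[0,0,0],[0,0,0],[0,0,0]])

```text
clock: 38.08
ee_pos: [0.3724, 0.3929, 0.0494]
tool_rot: [[0.919, 0.394, 0.001], [0.394, -0.919, 0.001], [0.001, -0.0, -1.0]]
contact_force: [-0.5, 0.1, -1.0]
finger_gap: 0.0196
grip_force: 29.9
```

Call:
send_rows(delta_pos=[[0.05,0,0],[0.05,0,0],[0.05,0,0]], twist=[[0,0,0],[0,0,0],[0,0,0]])

```text
clock: 38.45
ee_pos: [0.3734, 0.3929, 0.0488]
tool_rot: [[0.919, 0.393, -0.002], [0.393, -0.919, -0.001], [-0.002, 0.001, -1.0]]
contact_force: [-12.7, -0.5, 2.6]
finger_gap: 0.0195
grip_force: 29.9
```

Call:
send_rows(delta_pos=[[0.04,0,0],[0.04,0,0]], twist=[[0,0,0],[0,0,0]])

```text
clock: 38.7
ee_pos: [0.3737, 0.3927, 0.0484]
tool_rot: [[0.92, 0.393, -0.004], [0.393, -0.92, -0.003], [-0.005, 0.001, -1.0]]
contact_force: [-18.3, -1.5, 4.0]
finger_gap: 0.02
grip_force: 30.0
```

Call:
send_rows(delta_pos=[[-0.1,0,0],[-0.05,0,0.04],[0,0,0.03]], twist=[[0,0,0],[0,0,0],[0,0,0]])

```text
clock: 39.08
ee_pos: [0.3732, 0.3931, 0.0479]
tool_rot: [[0.919, 0.394, -0.0], [0.394, -0.919, -0.0], [-0.0, 0.0, -1.0]]
contact_force: [-7.3, -2.0, 4.2]
finger_gap: 0.0197
grip_force: 29.9
```

Run:
```python
from h import *
s,p,R=cur();off=np.load("off.npy")
o=p+R@off;print(p,s["contact_force"],"shim origin",o,"in mould",w2m(o))
f=grab_frame("wrist");np.save("w9.npy",f,allow_pickle=True)
b=grab_frame("scene");np.save("scene6.npy",b,allow_pickle=True);print(lift(b))
for n,w in (("top_face",np.append(PIN,.084)),("pin_foot",np.append(PIN,.044)),("shim",o)):
    print(n,proj(f,w),[(np.round(r["pixel"],1),round(r["confidence"],2)) for r in spot_point("wrist",n)])
# bush rings: yellow comps at z=.084 in the mould frame
i=cv2.cvtColor(f["color"],cv2.COLOR_BGR2HSV)
m=((i[...,0]>=14)&(i[...,0]<=28)&(i[...,1]>100)).astype(np.uint8);m[200:]=0
n,l,st,c=cv2.connectedComponentsWithStats(m)
for k in np.argsort(-st[1:,4])[:5]+1:
    ys,xs=np.nonzero(l==k);P=np.array([w2m(onz(f,t,.084)) for t in zip(xs,ys)]).astype(np.float32)*1000;print(st[k],cv2.minAreaRect(P))
```

```text
[0.3732 0.3931 0.0479] [-7.2705 -2.0296  4.1578] shim origin [0.4299 0.417  0.0448] in mould [-0.0293  0.0405]
[(0.21, 25.575447570332482), (0.38, 25.575447570332482), (0.54, 25.575447570332482)]
top_face [277.5653 149.9104] [(array([278.5, 154.9]), 0.72)]
pin_foot [277.4315 138.4927] []
shim [277.961 143.828] []
[ 400    0   47  106 2512] ((-78.68729400634766, 5.466094970703125), (33.09709930419922, 13.119123458862305), 89.9041748046875)
[ 391  164   94   36 1877] ((-90.78784942626953, 50.487125396728516), (13.910660743713379, 34.56663513183594), 89.82931518554688)
[ 475  159   85   41 1816] ((-123.24251556396484, 49.62883377075195), (15.820613861083984, 33.2367057800293), 89.82929992675781)
[  93  127   57   56 1294] ((30.148029327392578, 39.79985046386719), (20.889312744140625, 20.733142852783203), 17.92332649230957)
[ 251  128   55   55 1257] ((-29.15058135986328, 40.17314147949219), (20.421255111694336, 20.50385856628418), 89.82750701904297)
```

Call:
send_rows(delta_pos=[[-0.06,0,0],[0,0,0]], twist=[[0,0,0],[0,0,0]])

```text
clock: 39.58
ee_pos: [0.373, 0.3933, 0.048]
tool_rot: [[0.919, 0.394, 0.001], [0.394, -0.919, 0.001], [0.001, -0.001, -1.0]]
contact_force: [-0.9, -1.0, -0.8]
finger_gap: 0.0198
grip_force: 29.9
```

Call:
send_rows(delta_pos=[[0,0,0],[0,0,0],[0,0,0],[0,0,0],[0,0,-0.6],[0,0,-0.8],[0,0,-0.8],[0,0,-0.8],[0,0,-0.8]], twist=[[0,0,0],[0,0,0],[0,0,0],[0,0,0],[0,0,0],[0,0,0],[0,0,0],[0,0,0],[0,0,0]], gripper=130)

```text
clock: 40.7
ee_pos: [0.3726, 0.3931, 0.1254]
tool_rot: [[0.919, 0.394, 0.001], [0.394, -0.919, 0.001], [0.001, -0.001, -1.0]]
contact_force: [0.2, -0.1, -0.4]
finger_gap: 0.0427
grip_force: 0.0
```

Run:
```python
from h import *
s,p,R=cur()
print(s["clock"],p,s["contact_force"],s["finger_gap"])
f=grab_frame("wrist");i=cv2.cvtColor(f["color"],cv2.COLOR_BGR2HSV);np.save("w10.npy",f,allow_pickle=True)
m=((i[...,0]>=14)&(i[...,0]<=28)&(i[...,1]>100)).astype(np.uint8);m[290:]=0;m[:,:200]=0;m[:,340:]=0
n,l,st,c=cv2.connectedComponentsWithStats(m)
for k in np.argsort(-st[1:,4])[:4]+1:
    ys,xs=np.nonzero(l==k)
    for z in (.084,.060): 
        P=np.array([w2m(onz(f,t,z)) for t in zip(xs,ys)]).astype(np.float32)*1000;print(st[k],z,cv2.minAreaRect(P))
T=np.append(m2w(-.029,.040),.095);Rt=Rdown(SHY)
print(T,plan(p,R,T,Rt,6))
```

```text
40.7 [0.3726 0.3931 0.1254] [ 0.1689 -0.137  -0.3668] 0.042662912684120986
[ 252  164   50   72 2103] 0.084 ((-28.040771484375, 81.89921569824219), (47.72587966918945, 30.762014389038086), 89.83451080322266)
[ 252  164   50   72 2103] 0.06 ((-27.957839965820312, 89.12897491455078), (53.441444396972656, 34.446014404296875), 89.83451080322266)
[ 200  226  121   64 1962] 0.084 ((-17.669748306274414, 123.71753692626953), (14.653951644897461, 93.40265655517578), 66.3852310180664)
[ 200  226  121   64 1962] 0.06 ((-16.34480857849121, 135.9553680419922), (16.408884048461914, 104.58837127685547), 66.3852310180664)
[262 118  33  34 469] 0.084 ((-29.08950424194336, 40.18170928955078), (19.60257911682129, 19.460594177246094), 89.83109283447266)
[262 118  33  34 469] 0.06 ((-29.13216781616211, 42.41545867919922), (21.95014762878418, 21.791156768798828), 89.8310546875)
[263   0  32  10 201] 0.084 ((-29.500179290771484, -28.953420639038086), (4.268992900848389, 16.710182189941406), 89.79669952392578)
[263   0  32  10 201] 0.06 ((-29.592025756835938, -34.99916458129883), (4.780241012573242, 18.711366653442383), 89.79669952392578)
[0.4302 0.4174 0.095 ] (array([0.521, 0.003, 0.254]), array([-0.002, -0.003, -0.005]))
```

Call:
send_rows(delta_pos=[[0.521,0,0],[0.521,0,0],[0.521,0,0.2],[0.521,0,0.3],[0.521,0,0.4],[0.521,0,0.45],[0,0,0]], twist=[[0,0,0],[0,0,0],[0,0,0],[0,0,0],[0,0,0],[0,0,0],[0,0,0]], gripper=255)

```text
clock: 41.62
ee_pos: [0.4304, 0.4172, 0.0955]
tool_rot: [[0.92, 0.393, -0.0], [0.393, -0.92, -0.001], [-0.001, 0.001, -1.0]]
contact_force: [-0.4, -1.2, 0.4]
finger_gap: 0.0002
grip_force: 0.0
```

Call:
send_rows(delta_pos=[[0,0,0.15],[0,0,0.15],[0,0,0.15]], twist=[[0,0,0],[0,0,0],[0,0,0]])

```text
clock: 42.0
ee_pos: [0.4299, 0.4177, 0.0881]
tool_rot: [[0.919, 0.394, 0.001], [0.394, -0.919, 0.001], [0.001, -0.001, -1.0]]
contact_force: [0.1, 0.4, 0.0]
finger_gap: 0.0004
grip_force: 0.0
```

Call:
send_rows(delta_pos=[[0,0,0.06],[0,0,0.06],[0,0,0.06]], twist=[[0,0,0],[0,0,0],[0,0,0]])

```text
clock: 42.38
ee_pos: [0.4301, 0.4177, 0.0849]
tool_rot: [[0.919, 0.394, 0.001], [0.394, -0.919, 0.001], [0.001, -0.0, -1.0]]
contact_force: [-2.9, -1.3, 6.2]
finger_gap: 0.0005
grip_force: 3.1
```

Call:
send_rows(delta_pos=[[0,0,0.04],[0,0,0.04],[0,0,0.04]], twist=[[0,0,0],[0,0,0],[0,0,0]])

```text
clock: 42.75
ee_pos: [0.4301, 0.4177, 0.0827]
tool_rot: [[0.919, 0.394, 0.001], [0.394, -0.919, 0.001], [0.001, -0.001, -1.0]]
contact_force: [-3.3, -1.0, 6.1]
finger_gap: 0.0006
grip_force: 3.0
```

Call:
send_rows(delta_pos=[[0,0,0.04],[0,0,0.04]], twist=[[0,0,0],[0,0,0]])

```text
clock: 43.0
ee_pos: [0.4301, 0.4177, 0.0811]
tool_rot: [[0.919, 0.394, 0.001], [0.394, -0.919, 0.001], [0.001, -0.001, -1.0]]
contact_force: [-2.2, -1.1, 5.9]
finger_gap: 0.0004
grip_force: 2.9
```

Call:
send_rows(delta_pos=[[0,0,0.04],[0,0,0.03]], twist=[[0,0,0],[0,0,0]])

```text
clock: 43.25
ee_pos: [0.4301, 0.4177, 0.0803]
tool_rot: [[0.919, 0.394, 0.001], [0.394, -0.919, 0.001], [0.001, -0.0, -1.0]]
contact_force: [-5.7, -2.9, 14.2]
finger_gap: 0.0001
grip_force: 7.1
```

Call:
send_rows(delta_pos=[[0,0,0.03]], twist=[[0,0,0]])

```text
clock: 43.38
ee_pos: [0.4302, 0.4177, 0.0802]
tool_rot: [[0.919, 0.394, 0.001], [0.394, -0.919, 0.001], [0.002, -0.0, -1.0]]
contact_force: [-6.4, -3.5, 19.0]
finger_gap: 0.0004
grip_force: 9.4
```

Call:
send_rows(delta_pos=[[0,0,0.01],[0,0,0],[0,0,-0.1],[0,0,-0.3],[0,0,-0.8],[0,0,-1],[0,0,-1],[-1,0,-1],[-1,0,-1],[-1,0,-1],[-1,0,0],[-1,0,0]], twist=[[0,0,0],[0,0,0],[0,0,0],[0,0,0],[0,0,0],[0,0,0],[0,0,0],[0,0,0],[0,0,0],[0,0,0],[0,0,0],[0,0,0]])

```text
clock: 44.88
ee_pos: [0.3371, 0.3776, 0.2021]
tool_rot: [[0.919, 0.393, 0.0], [0.393, -0.919, 0.001], [0.001, -0.001, -1.0]]
contact_force: [0.6, -1.2, 0.3]
finger_gap: 0.0004
grip_force: 0.0
```

Run:
```python
from h import *
s,p,R=cur();print(s["clock"],p,s["contact_force"])
b=grab_frame("scene");print(lift(b))
f=grab_frame("wrist")
for c in ("scene","wrist"):
    F=b if c=="scene" else f
    for n,z in (("pry_bar",0),("shim",.044),("fulcrum",0),("bar_toe",.003),("oil_bottle",0)):
        print(c,n,[(round(r["confidence"],2),onz(F,r["pixel"],z),w2m(onz(F,r["pixel"],z))) for r in spot_point(c,n)[:2]])
i=cv2.cvtColor(f["color"],cv2.COLOR_BGR2HSV)
m=((i[...,0]>=14)&(i[...,0]<=28)&(i[...,1]>100)).astype(np.uint8)
n,l,st,c=cv2.connectedComponentsWithStats(m)
for k in np.argsort(-st[1:,4])[:5]+1:
    ys,xs=np.nonzero(l==k);P=np.array([w2m(onz(f,t,.06)) for t in zip(xs,ys)]).astype(np.float32)*1000;print(st[k],cv2.minAreaRect(P))
```

```text
44.875 [0.3371 0.3776 0.2021] [ 0.5973 -1.2046  0.3139]
[(0.9, 6.926683716965047), (0.9, 6.926683716965047), (0.86, 6.926683716965047)]
scene pry_bar [(0.69, array([ 0.4682,  0.491 , -0.    ]), array([ 0.0236, -0.0239])), (0.6, array([0.4833, 0.2324, 0.    ]), array([-0.22  ,  0.0644]))]
scene shim [(0.67, array([0.4312, 0.4121, 0.044 ]), array([-0.0342,  0.0412])), (0.55, array([0.7892, 0.0059, 0.044 ]), array([-0.5489, -0.1269]))]
scene fulcrum [(0.79, array([0.4893, 0.378 , 0.    ]), array([-0.0886,  0.0014]))]
scene bar_toe [(0.6, array([0.4418, 0.4715, 0.003 ]), array([0.0161, 0.008 ])), (0.47, array([0.4931, 0.3469, 0.003 ]), array([-0.1186,  0.0101]))]
scene oil_bottle [(0.51, array([0.5378, 0.5587, 0.    ]), array([ 0.0582, -0.1146]))]
wrist pry_bar [(0.55, array([0.48  , 0.2301, 0.    ]), array([-0.2207,  0.0684]))]
wrist shim [(0.66, array([0.4756, 0.3453, 0.044 ]), array([-0.1132,  0.0268])), (0.52, array([0.4487, 0.4551, 0.044 ]), array([-0.0017,  0.0081]))]
wrist fulcrum [(0.91, array([0.4828, 0.3956, 0.    ]), array([-0.0699,  0.0003]))]
wrist bar_toe [(0.7, array([0.4862, 0.3371, 0.003 ]), array([-0.1249,  0.0204]))]
wrist oil_bottle []
[  66  346  353   20 5352] ((12.149154663085938, 337.7406005859375), (26.69124984741211, 405.9651184082031), 89.84178161621094)
[ 115  131  394  162 5134] ((-76.45816040039062, 175.59768676757812), (17.718711853027344, 425.64910888671875), 66.41664123535156)
[   0   81  119   63 1889] ((165.22813415527344, 70.79640197753906), (17.03171730041504, 104.4322738647461), 66.66998291015625)
[ 256   96   41   71 1791] ((-28.350845336914062, 88.32305908203125), (62.04887390136719, 35.53037643432617), 89.78598022460938)
[ 418  130  113   43 1360] ((-213.177978515625, 103.98094177246094), (35.17949676513672, 110.26968383789062), 80.49964904785156)
```

```bash
python3 -c "
from workcell import *
print(close_job())"
```

```text
the job is handed in; nothing more can be done
None
```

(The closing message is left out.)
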